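Load the sample plate on the narrow measuring pedestal

ROBOT

A 7-joint arm with a two-finger parallel gripper is mounted at the origin on the work surface. World frame = base frame: x ahead of the robot, y to its left, z up, the work surface at z = 0. Lengths are in m, angles in degrees, forces in N, time in s.
With the tool pointing down it reaches from about 0.425 to 0.875 m from the base axis. Payload 4.7 kg.
Tool frame: the origin (TCP) lies at the very end of the fingers, on their centre line; the grasp point (between the pads) lies 19 mm behind it; z points along the fingers, y is the direction in which the jaws open and shut (so a half turn about z gives the same grasp; the last joint's range is limited). The gripper opens to 87 mm and grips with 3 to 60 N. Pads are 19 mm wide; open, the fingers measure 117 mm over their backs; the gripper's body (75 mm by 190 mm) begins 51 mm behind the grasp point.
Start: joints at [-62.504, 18.392, -4.016, 83.108, 1.295, 78.541, -3.26], TCP at [0.292, 0.581, 0.197] pointing down, gripper open.
Joint ranges: [-163.93, 163.93], [-17.29, 119.83], [-79.2, 71.16], [3.27, 140.29], [-89.18, 269.18], [5.43, 117.66], [-154.24, 154.24]. Speed limits (degrees/s): [147.25, 147.25, 180, 180, 180, 180, 180].

INTERFACE

Orientations are given as [roll, pitch, yaw] about the fixed x, y, z axes, in that order (R = Rz(yaw) Ry(pitch) Rx(roll)).
In Python, from cell import env gives the robot as it stands.
- The arm moves only by the tool servo_tool, never from a script. Its argument "increments" is a list that holds one entry, the list of rows, each a list of 7 numbers: the shift along the tool's x, y, z in m, then the turn, a rotation vector about the tool's x, y, z in degrees, then the opening, from -1 (shut) to 1 (fully open). In form: [[[dx, dy, dz, rx, ry, rz, fingers], ...]]. A call has 1 to 20 rows; each row is the pose to reach, as a shift and turn from the pose commanded when the call began, along the tool's axes at that moment; what a row does not reach only later rows make up. A row lasts 1/10 s, in which the tool goes at most 50 mm and 8.59 degrees, less where a joint would pass 70% of its speed; a pose out of reach is approached as far as the arm can. A call with a gripper value outside its range is refused whole. The fingers move at their own pace and stop on an object; "squeeze" is the grip in N (left out, the last holds). Time passes only in rows, so rows that repeat a pose let the fingers close. It gives the time, the measured TCP pose, the force and the opening at its end, in the units of the state.
- env.get_obs(): the state, without advancing time (a new reading comes with each control period).
- env.read_camera(name): name is "scene" or "top" or "wrist"; returns a dict with "frame" (384x512x3 uint8, blue, green, red), "intrinsics" (3x3 intrinsics, pixels), "D" ([k1, k2, p1, p2, k3] as OpenCV has them; the pictures are not rectified), "rvec" (rotation vector, rad) and "tvec" (3), from world to camera coordinates, as OpenCV has them. Camera axes: x right, y down, z forward; pixel columns grow to the right and rows downward; lengths in m; the calibration is good to about 2 mm. A picture is of the moment at which its call begins. There is no depth.
- env.sign_off(): hands the job in, once; it reports no verdict.
The state is a dict: "time_s": time; "qpos": joint angles; "joint_velocities": joint speeds; "effort": joint torques, N m; "tool_pos": TCP position; "tool_rot": TCP orientation; "force": force on the tool from outside, world axes, zero at the start; "wrist_torque": the same for the moment, N m; "grip_width": finger opening in m.
Only numpy, scipy, OpenCV 4.12 (cv2) and the standard library are available. Lean on these libraries where they do the work, as an engineer would, in place of code of your own. Each camera call takes 0.05 s, during which the arm holds its last target.

TASK

Load the measuring stage: without lifting it, slide the flat aluminium sample plate off its loading shelf and across onto the narrow blue pedestal, so that it balances there centred, square to the pedestal and clear of the shelf. Then set the brass hold-down weight upright and gently in the middle of the plate (inside the orange ring) and let go. Do not disturb the other things on the bench.

Things in the scene. Friction and masses are not known exactly. Their poses are not given: they have to be found in the camera images.
- sample: Loose aluminium plate, 110 mm along its x, 100 mm along its y, 18 mm thick, about 0.5 kg, too wide to grasp. Origin: centre of its underside, z up. Orange ring, 52 mm across, round the middle of its top. Starts on the loading shelf, off-centre by up to 15 mm and its x turned by up to 0.2 rad from the stage's x.
- shelf_top (a point): Centre of the flat steel loading shelf's top, 70 mm above the table, 130 mm along x and 116 mm along y, no lips: tools may overhang its edges. Fixed; placed anew each time, x within 0.35 rad of world +y. x points from shelf to pedestal. The dark granite base under both is 300 x 140 x 22 mm, its centre 50 mm along +x.
- pedestal_top (a point): Centre of the narrow blue pedestal's top, level with the shelf (70 mm above the table), 140 mm along +x from shelf_top, same axes. Top 56 mm along x, 40 mm along y; a 47 mm gap parts it from the shelf. The plate can slide straight across without tipping; when centred, its rear edge is 20 mm clear of the shelf.
- weight_mid (a point): Brass hold-down weight, 50 mm tall, 0.3 kg, loose, standing upright on the table at the left or right: a foot 44 mm in diameter and 20 mm high, and above it (24 to 50 mm up) a round grip 26 mm in diameter. This point is on its axis, half-way up (25 mm above its underside); z is its axis.
- housing_mid (a point): Bystander: white plastic switch housing 50 x 36 x 62 mm, loose, standing at the left or right (on the other side than the weight). Point on its axis 30 mm up.
- oil_mid (a point): Bystander: small amber bottle, 44 mm in diameter, 85 mm tall, loose. Point half-way up.
- tray_mid (a point): Bystander: grey open tray 100 x 140 x 22 mm, loose. Point at its centre, half-way up.
- gauge_mid (a point): Bystander: steel gauge block 35 x 30 x 9 mm lying in the tray. Point at its centre.
- clip_mid (a point): Bystander: orange plastic clip 50 x 30 x 12 mm lying on the table. Point half-way up.
There are look-alikes about, which are no part of the job. Of the things shaped like the sample, the aluminium one is meant.

How it is judged:
By the outcome, as a careful person would: the job done as asked, in the order asked, and still so for the second after the job is handed in, with the robot touching nothing.
It also fails if it takes over 72 s, if anything falls off the work surface, if the arm or the gripper's body presses on something with over 40 N, if the wrist force passes 120 N, or if a joint passes its speed limit or range.

## Working session

There is one attempt and no reset: what is moved stays moved. The work goes in short steps, Python scripts to look and compute and a tool call to move; the robot and the scene stay as the last step left them, time stands still between calls to the robot, and variables do not carry over. Pictures are saved under pics/ and viewed, and the job is handed in when it is done.

Besides the shell and the picture viewer there is one more tool, called after "Call:" by a JSON object that holds its "api" and its "payload". servo_tool: Moves the arm, as the interface text tells. Its arguments: {"type":"object","properties":{"increments":{"type":"array","items":{"type":"array","items":{"type":"array","items":{"type":"number"}}}},"squeeze":{"type":"number"}},"required":["increments"]}

```bash
ls; mkdir -p pics; cat > h.py <<'E'
import cv2,numpy as np,json
from cell import env
from scipy.spatial.transform import Rotation as R
def cam(n):
    c=env.read_camera(n); return c
def P(c):
    Rm=cv2.Rodrigues(np.array(c["rvec"],float))[0]; return Rm,np.array(c["tvec"],float).ravel()
def ray(c,uv,z):
    Rm,t=P(c); K=np.array(c["intrinsics"],float)
    n=cv2.undistortPoints(np.array(uv,float).reshape(-1,1,2),K,np.array(c["D"],float)).reshape(-1,2)
    d=np.c_[n,np.ones(len(n))]@Rm; o=-Rm.T@t
    return o+d*((z-o[2])/d[:,2])[:,None]
def proj(c,X):
    return cv2.projectPoints(np.array(X,float).reshape(-1,3),np.array(c["rvec"],float),np.array(c["tvec"],float),np.array(c["intrinsics"],float),np.array(c["D"],float))[0].reshape(-1,2)
E
python3 - <<'E'
from h import *
import pickle
d={}
for n in("scene","top","wrist"):
    c=cam(n);d[n]=c;cv2.imwrite(f"pics/{n}0.png",c["frame"]); Rm,t=P(c);print(n,-Rm.T@t)
pickle.dump(d,open("c0.pkl","wb"))
print(env.get_obs())
E
```

```text
pics
scene [ 1.37347544 -0.22084889  0.71677647]
top [0.41831074 0.02140029 1.07536931]
wrist [0.22481773 0.61305715 0.38337597]
{'time_s': 0.15, 'qpos': array([-62.50437512,  18.42953613,  -4.0148329 ,  83.15886455,
         1.29693569,  78.53916033,  -3.26073131]), 'joint_velocities': array([ 0.01836914, -0.061785  , -0.0965285 , -0.22029669, -0.08128093,
       -0.02345482, -0.01058792]), 'effort': array([-4.07276320e-05, -4.91800368e+01, -4.04613689e-01, -3.12875032e+01,
       -6.40110718e-02,  4.05663857e-02,  8.57615896e-05]), 'tool_pos': array([0.29179669, 0.58032691, 0.19660989]), 'tool_rot': array([-1.79917758e+02,  7.08140666e-03,  1.53312766e+02]), 'force': array([0.56420213, 0.9201559 , 0.33158952]), 'wrist_torque': array([0.05130345, 0.00756518, 0.01486126]), 'grip_width': 0.08692692009084754}
```

View pics/scene0.png

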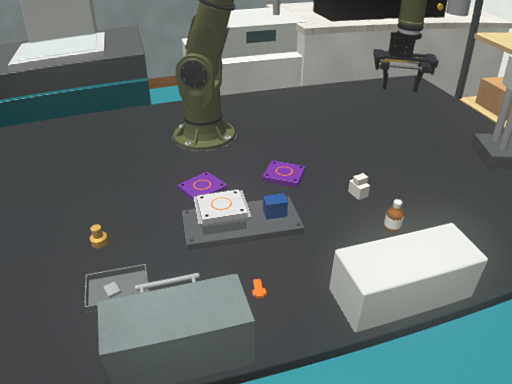

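View pics/top0.png

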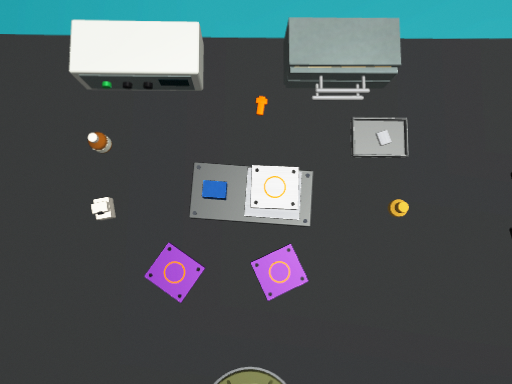

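View pics/wrist0.png

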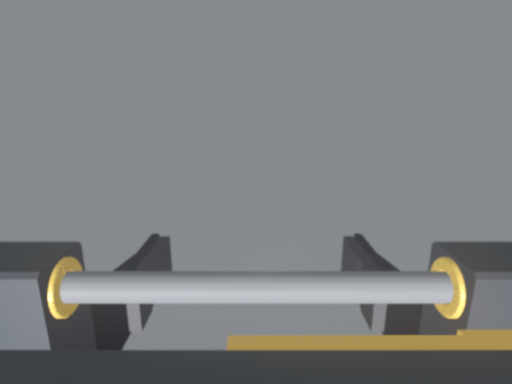

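The top view shows three plate-shaped things with orange rings. The aluminium one is at (275,188) on the shelf, and purple ones are at (175,272) and (280,272) on the table. The aluminium one is meant. The weight is at (399,208) on the right, the housing at (103,208), the bottle at (100,142), the clip at (261,105) and the tray at (380,138).

```bash
python3 - <<'E'
from h import *
import pickle
d=pickle.load(open("c0.pkl","rb"));f=d["top"]["frame"]
a=cv2.resize(f[150:240,180:320],None,fx=5,fy=5,interpolation=cv2.INTER_CUBIC)
cv2.imwrite("pics/crop_top.png",a)
g=d["scene"]["frame"]
a=cv2.resize(g[170:250,170:310],None,fx=5,fy=5,interpolation=cv2.INTER_CUBIC)
cv2.imwrite("pics/crop_scene.png",a)
a=np.hstack([cv2.resize(f[185:230,375:425],(400,360),interpolation=cv2.INTER_CUBIC),cv2.resize(g[215:260,75:125],(400,360),interpolation=cv2.INTER_CUBIC)])
cv2.imwrite("pics/crop_w.png",a)
E
```

```text
(no output)
```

View pics/crop_top.png

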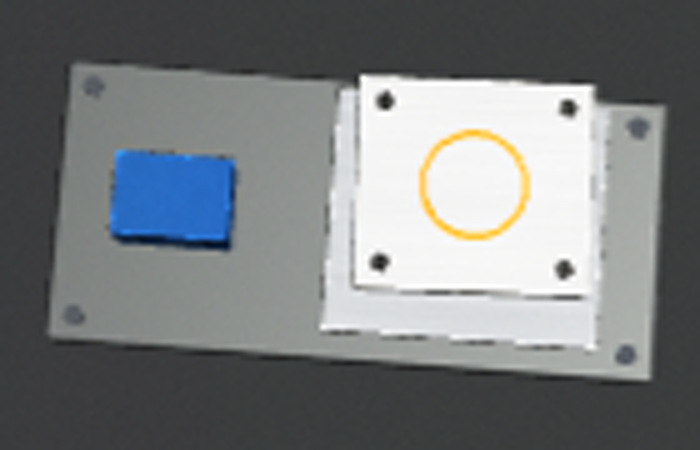

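View pics/crop_scene.png

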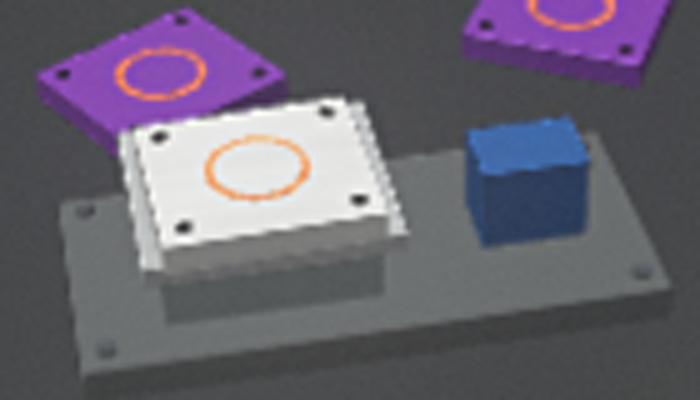

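View pics/crop_w.png

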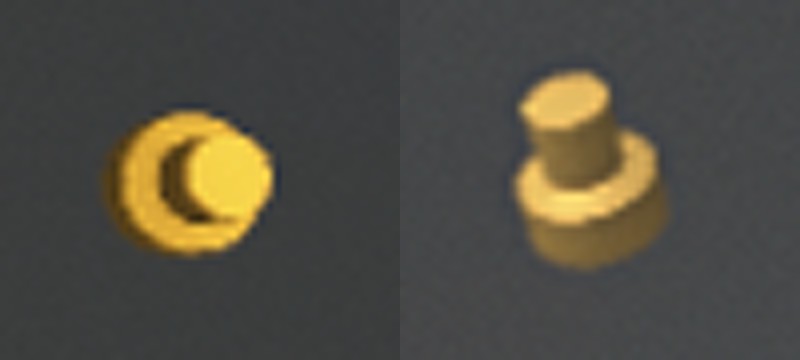

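The crops confirm the aluminium plate, with its ring at about (275,187) in the full picture, and the weight standing upright. Now I'll measure.

```bash
cat >> h.py <<'E'
def rect(c,m,z,):
    "largest contour of mask -> world polygon at height z -> centre,size,yaw"
    cs=cv2.findContours(m.astype(np.uint8),cv2.RETR_EXTERNAL,cv2.CHAIN_APPROX_NONE)[0]
    k=max(cs,key=cv2.contourArea); w=ray(c,k.reshape(-1,2),z)[:,:2]
    (x,y),(a,b),th=cv2.minAreaRect((w*1000).astype(np.float32))
    return np.array([x,y]),(a,b),th,k
E
python3 - <<'E'
from h import *
import pickle
d=pickle.load(open("c0.pkl","rb"))
for n in("top","scene"):
    c=d[n];f=c["frame"].astype(int);hsv=cv2.cvtColor(c["frame"],cv2.COLOR_BGR2HSV)
    x=(195,235,170,210) if n=="top" else (255,295,185,225)
    sub=c["frame"][x[2]:x[3],x[0]:x[1]]
    h=cv2.cvtColor(sub,cv2.COLOR_BGR2HSV)
    bl=(hsv[...,0]>95)&(hsv[...,0]<125)&(hsv[...,1]>120)
    print(n,"V hist blue",np.percentile(h[...,2][(h[...,1]>120)],[5,25,50,75,95]))
    box=np.zeros(bl.shape,bool);box[x[2]:x[3],x[0]:x[1]]=1
    for th in ((0,150,170,185) if n=="top" else (0,120,130,140)):
        m=bl&box&(hsv[...,2]>th)
        if m.sum()>20: print("ped",th,m.sum(),*rect(c,m,0.07)[:3])
    gray=f.min(-1)
    for th in (205,225,240):
        x=(235,312,160,222) if n=="top" else (185,252,185,232)
        box=np.zeros(bl.shape,bool);box[x[2]:x[3],x[0]:x[1]]=1
        m=box&(gray>th)
        if m.sum()>20: print("plate",th,m.sum(),*rect(c,m,0.088)[:3])
    # ring
    org=(hsv[...,0]>3)&(hsv[...,0]<28)&(hsv[...,1]>70)&box
    v,u=np.nonzero(org); 
    (w0,w1),_,t=cv2.fitEllipse(np.c_[u,v].astype(np.float32));print("ring",w0,w1,ray(c,[w0,w1],.088)*1000)
# granite
c=d["top"];hsv=cv2.cvtColor(c["frame"],cv2.COLOR_BGR2HSV)
m=(c["frame"].min(-1)>85);m|=(hsv[...,0]>95)&(hsv[...,0]<125)&(hsv[...,1]>120)
b=np.zeros(m.shape,np.uint8);b[155:235,185:320]=m[155:235,185:320]
r=rect(c,b,.022);print("granite",*r[:3])
br=(hsv[...,0]>12)&(hsv[...,0]<30)&(hsv[...,1]>150)
b=np.zeros(m.shape,np.uint8);b[185:230,375:425]=br[185:230,375:425]
v,u=np.nonzero(b&(hsv[...,2]>205)); print("brass",len(u))
E
```

```text
top V hist blue [ 60. 193. 196. 197. 203.]
ped 0 440 [535.65917969  83.82572174] (57.256805419921875, 43.39447021484375) 85.95748138427734
ped 150 388 [537.72662354  84.52508545] (55.11625289916992, 39.24277877807617) 85.68340301513672
ped 170 377 [537.70996094  84.51850891] (54.70183181762695, 38.51823043823242) 85.64662170410156
ped 185 366 [537.53546143  84.53582001] (54.693790435791016, 38.167640686035156) 85.64662170410156
plate 205 2460 [530.22344971 -54.0851059 ] (126.159423828125, 121.7400894165039) 85.81026458740234
plate 225 1804 [540.5144043  -58.47138596] (110.79389190673828, 98.0328140258789) 87.76895904541016
plate 240 1677 [540.61395264 -57.50597763] (107.64327239990234, 98.21187591552734) 88.03427124023438
ring 274.3825988769531 186.5294189453125 [[540.74504882 -57.55888489  88.        ]]
scene V hist blue [ 90.    92.   104.   167.25 171.  ]
ped 0 454 [562.16534424  75.73499298] (60.528480529785156, 95.85122680664062) 75.0069580078125
ped 120 202 [536.09387207  82.14535522] (56.90392303466797, 39.74067687988281) 85.23591613769531
ped 130 197 [535.99121094  82.8791275 ] (55.23440933227539, 39.601287841796875) 85.63410186767578
ped 140 191 [535.99737549  82.87671661] (55.23451232910156, 38.49397659301758) 85.64076232910156
plate 205 930 [539.7845459 -58.6453743] (109.0306396484375, 98.0821762084961) 87.7093505859375
plate 225 837 [539.42022705 -58.78747177] (107.9326171875, 97.4333267211914) 87.4079360961914
ring 214.5026092529297 198.17431640625 [[513.2962041  -69.51969256  88.        ]]
granite [534.93041992  -6.07229614] (298.12451171875, 145.7225799560547) 85.88096618652344
brass 173
```

```bash
cat >> h.py <<'E'
PED=np.array([.5368,.0837]); PSI=85.7
def stage(sx,sy,ped=None,psi=None):
    "stage coords from shelf_top (m) -> world xy"
    a=np.radians(PSI if psi is None else psi); ex=np.array([np.cos(a),np.sin(a)]);ey=np.array([-ex[1],ex[0]])
    return PED+(sx-.14)*ex+sy*ey
def tostage(p):
    a=np.radians(PSI); ex=np.array([np.cos(a),np.sin(a)]);ey=np.array([-ex[1],ex[0]])
    d=np.asarray(p)-PED; return np.array([d@ex+.14,d@ey])
def goal(xy,z,yaw):
    o=env.get_obs(); Rc=R.from_euler("xyz",o["tool_rot"],degrees=True)
    Rg=R.from_euler("xyz",[180,0,yaw],degrees=True)
    s=Rc.inv().apply(np.r_[xy,z]-o["tool_pos"]); r=(Rc.inv()*Rg).as_rotvec(degrees=True)
    print("t",round(o["time_s"],2),"pos",o["tool_pos"].round(4),o["tool_rot"].round(2),"F",o["force"].round(1),"w",round(o["grip_width"],4))
    print("target",np.r_[xy,z].round(4),"shift",s.round(4),"rot",r.round(2))
E
python3 - <<'E'
from h import *
import pickle
print(tostage([.540,-.0584]))
goal(stage(-.001,-.09),.16,175.7)
d=pickle.load(open("c0.pkl","rb"))
# weight: foot outline bottom & grip
for n,(x0,x1,y0,y1) in {"top":(375,425,185,230),"scene":(75,125,215,260)}.items():
    c=d[n];hsv=cv2.cvtColor(c["frame"],cv2.COLOR_BGR2HSV);m=np.zeros(hsv.shape[:2],np.uint8)
    m[y0:y1,x0:x1]=((hsv[...,0]>10)&(hsv[...,0]<32)&(hsv[...,1]>110))[y0:y1,x0:x1]
    v,u=np.nonzero(m);print(n,len(u),u.min(),u.max(),v.min(),v.max(),u.mean(),v.mean(), "at z=.02",ray(c,[u.mean(),v.mean()],.02))
    print(*rect(c,m,.02)[:3])
E
```

```text
[-0.00146008 -0.01384547]
t 0.15 pos [0.2918 0.5803 0.1966] [-1.7992e+02  1.0000e-02  1.5331e+02] F [0.6 0.9 0.3] w 0.0869
target [ 0.616  -0.0637  0.16  ] shift [-0.5789 -0.4297  0.0373] rot [-8.000e-02 -1.000e-02 -2.239e+01]
top 298 388 408 199 216 397.8590604026846 207.51006711409397 at z=.02 [[ 0.49729294 -0.36950127  0.02      ]]
[ 497.31835938 -369.875     ] (49.713130950927734, 42.896324157714844) 87.43022155761719
scene 319 90 107 224 247 97.78369905956113 236.55172413793105 at z=.02 [[ 0.49617569 -0.3727172   0.02      ]]
[ 490.58132935 -373.04769897] (95.96019744873047, 42.00503921508789) 6.007147312164307
```

Call:
{"api": "servo_tool", "payload": {"increments": [[[-0.145,-0.107,0,0,0,-6,0.15],[-0.145,-0.107,0,0,0,-6,0.15],[-0.145,-0.107,0,0,0,-6,0.15],[-0.29,-0.215,0.01,0,0,-12,0.15],[-0.29,-0.215,0.01,0,0,-12,0.15],[-0.29,-0.215,0.01,0,0,-12,0.15],[-0.29,-0.215,0.01,0,0,-12,0.15],[-0.579,-0.43,0.037,0,0,-22.4,0.15],[-0.579,-0.43,0.037,0,0,-22.4,0.15],[-0.579,-0.43,0.037,0,0,-22.4,0.15],[-0.579,-0.43,0.037,0,0,-22.4,0.15],[-0.579,-0.43,0.037,0,0,-22.4,0.15],[-0.579,-0.43,0.037,0,0,-22.4,0.15],[-0.579,-0.43,0.037,0,0,-22.4,0.15],[-0.579,-0.43,0.037,0,0,-22.4,0.15],[-0.579,-0.43,0.037,0,0,-22.4,0.15],[-0.579,-0.43,0.037,0,0,-22.4,0.15],[-0.579,-0.43,0.037,0,0,-22.4,0.15]]]}}

```text
time_s: 1.95
tool_pos: [0.6159, -0.0615, 0.1603]
tool_rot: [179.9, -0.0, 175.8]
force: [0.8, 0.6, 0.3]
grip_width: 0.0501
```

```bash
python3 - <<'E'
from h import *
goal(stage(-.001,-.087),.076,175.7)
c=cam("top");cv2.imwrite("pics/top1.png",c["frame"])
c=cam("wrist");cv2.imwrite("pics/wrist1.png",c["frame"])
E
```

```text
t 1.95 pos [ 0.6159 -0.0615  0.1603] [ 1.7993e+02 -4.0000e-02  1.7584e+02] F [0.8 0.6 0.3] w 0.0501
target [ 0.613  -0.0634  0.076 ] shift [ 0.0027 -0.0022  0.0843] rot [ 0.07 -0.04  0.14]
```

View pics/top1.png

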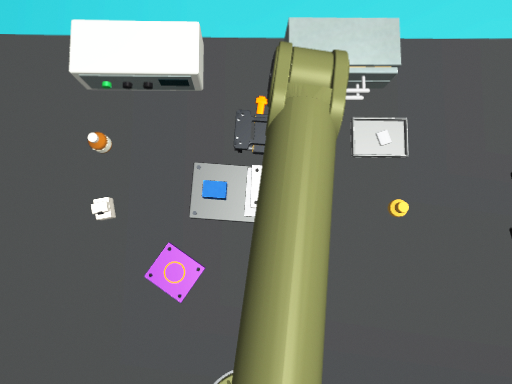

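View pics/wrist1.png

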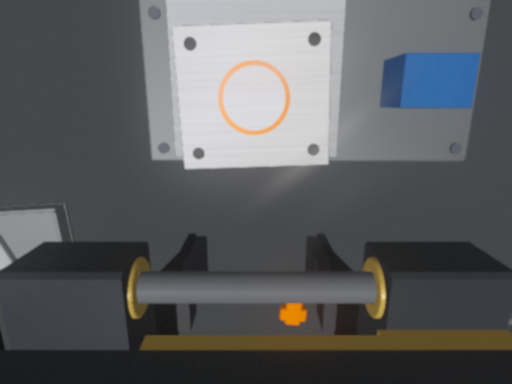

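The wrist view shows the plate ahead in tool +x, with the fingers behind its near edge. Next I descend beside it and push sideways.

Call:
{"api": "servo_tool", "payload": {"increments": [[[0.001,-0.001,0.03,0,0,0.1,0.15],[0.003,-0.002,0.06,0,0,0.1,0.15],[0.003,-0.002,0.084,0,0,0.1,0.15],[0.003,-0.002,0.084,0,0,0.1,0.15],[0.003,-0.002,0.084,0,0,0.1,0.15]]]}}

```text
time_s: 2.55
tool_pos: [0.6131, -0.0642, 0.077]
tool_rot: [180.0, 0.0, 175.7]
force: [0.6, -0.5, 1.2]
grip_width: 0.05
```

```bash
python3 - <<'E'
from h import *
goal(stage(-.001,-.0595),.076,175.7)
o=env.get_obs();print(tostage(o["tool_pos"][:2]))
c=cam("wrist");cv2.imwrite("pics/wrist2.png",c["frame"])
E
```

```text
t 2.55 pos [ 0.6131 -0.0642  0.077 ] [179.98   0.   175.7 ] F [ 0.6 -0.5  1.2] w 0.05
target [ 0.5856 -0.0614  0.076 ] shift [0.0277 0.0008 0.001 ] rot [ 0.02  0.   -0.  ]
[-0.00179008 -0.08719072]
```

View pics/wrist2.png

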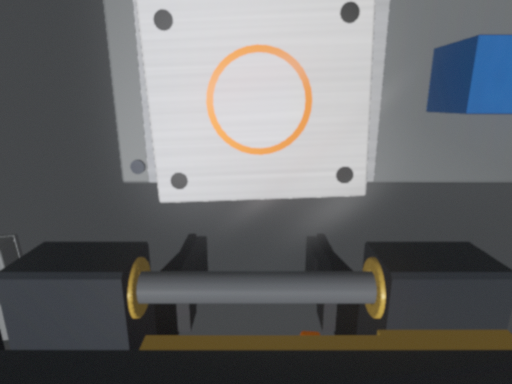

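Call:
{"api": "servo_tool", "payload": {"increments": [[[0.004,0.0,0,0,0,0,0.15],[0.008,0.0,0,0,0,0,0.15],[0.011,0.0,0,0,0,0,0.15],[0.013,0.0,0,0,0,0,0.15],[0.015,0.0,0,0,0,0,0.15],[0.017,0.0,0,0,0,0,0.15],[0.019,0.0,0,0,0,0,0.15],[0.021,0.0,0,0,0,0,0.15],[0.023,0.0,0,0,0,0,0.15],[0.025,0,0,0,0,0,0.15],[0.0265,0,0,0,0,0,0.15],[0.027,0,0,0,0,0,0.15],[0.027,0,0,0,0,0,0.15]]]}}

```text
time_s: 3.9
tool_pos: [0.5861, -0.0632, 0.0765]
tool_rot: [180.0, 0.0, 175.6]
force: [-0.0, 0.1, -0.5]
grip_width: 0.0503
```

```bash
cat >> h.py <<'E'
def wplate(c,th=None,box=None):
    "plate top & pedestal in wrist camera"
    hsv=cv2.cvtColor(c["frame"],cv2.COLOR_BGR2HSV)
    b=(hsv[...,0]>95)&(hsv[...,0]<125)&(hsv[...,1]>120)
    o=(hsv[...,0]>3)&(hsv[...,0]<28)&(hsv[...,1]>90)
    return b,o
E
python3 - <<'E'
from h import *
import pickle
goal(stage(-.001,-.0595),.076,175.7)
c=cam("wrist");s=cam("scene");cv2.imwrite("pics/wrist3.png",c["frame"]);cv2.imwrite("pics/scene3.png",s["frame"])
pickle.dump((c,s),open("c3.pkl","wb"))
E
```

```text
t 3.9 pos [ 0.5861 -0.0632  0.0765] [1.7999e+02 1.0000e-02 1.7561e+02] F [-0.   0.1 -0.5] w 0.0503
target [ 0.5856 -0.0614  0.076 ] shift [0.0007 0.0018 0.0005] rot [ 0.01  0.01 -0.09]
```

View pics/wrist3.png

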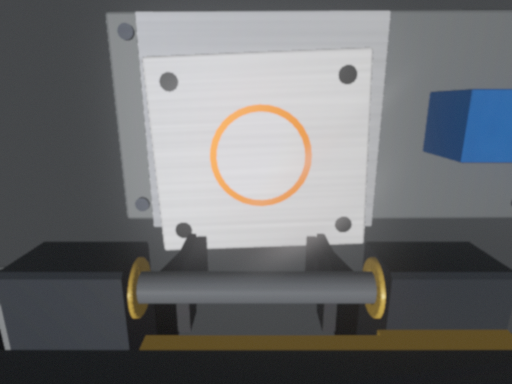

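View pics/scene3.png

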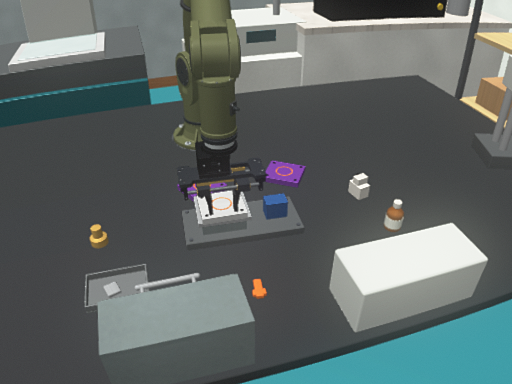

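```bash
cat >> h.py <<'E'
def line(c,pts,z):
    w=ray(c,pts,z)[:,:2]; vx,vy,x,y=cv2.fitLine((w).astype(np.float32),cv2.DIST_HUBER,0,1e-4,1e-4).ravel(); return np.array([x,y]),np.degrees(np.arctan2(vy,vx))%180
def ring(c,x0=0,x1=512,y0=0,y1=384,z=.088):
    hsv=cv2.cvtColor(c["frame"],cv2.COLOR_BGR2HSV)
    o=((hsv[...,0]>3)&(hsv[...,0]<28)&(hsv[...,1]>70));m=np.zeros(o.shape,np.uint8);m[y0:y1,x0:x1]=o[y0:y1,x0:x1]
    v,u=np.nonzero(m);w=ray(c,np.c_[u,v],z)[:,:2]
    ctr,_=cv2.minEnclosingCircle((w*1000).astype(np.float32)); A=np.c_[2*w,np.ones(len(w))]
    s=np.linalg.lstsq(A,(w**2).sum(1),rcond=None)[0];r=np.sqrt(s[2]+s[0]**2+s[1]**2)
    return s[:2],r
E
python3 - <<'E'
from h import *
import pickle
c,s=pickle.load(open("c3.pkl","rb"))
for y1 in (215,):
  p,r=ring(c,200,330,90,y1);print(p,r,tostage(p))
g=c["frame"].min(-1)
# plate holes & rear edge
print(ray(c,[[163,248],[364,243],[370,51],[147,60]],.088), [tostage(q) for q in ray(c,[[163,248],[364,243],[370,51],[147,60]],.088)[:,:2]])
print(g[225:262:2,260])
d=pickle.load(open("c0.pkl","rb"))
p,r=ring(d["top"],250,300,170,205);print("top0",p,r); p,r=ring(d["scene"],207,236,190,215);print("scene0",p,r); p,r=ring(s,207,236,190,215);print("scene3",p,r)
E
```

```text
[ 0.53789042 -0.05782495] 0.024249952275351528 [-0.00104481 -0.01169871]
[[ 0.58375401 -0.11468386  0.088     ]
 [ 0.5893593  -0.00491371  0.088     ]
 [ 0.49208487 -0.00273562  0.088     ]
 [ 0.48793014 -0.10787585  0.088     ]] [array([-0.05430489, -0.06169641]), array([ 0.05557656, -0.0590555 ]), array([0.05045501, 0.03810843]), array([-0.05470079,  0.03436818])]
[213 210 207 206 208 208 208 206 206 206 198 139 103 102 101 101 100 100
  98]
top0 [ 0.54082412 -0.05757367] 0.02418675158422444
scene0 [ 0.5379614  -0.05861349] 0.0244539520294417
scene3 [ 0.53296842 -0.06020498] 0.02651962146345858
```

```bash
python3 - <<'E'
from h import *
import pickle
c,s=pickle.load(open("c3.pkl","rb"))
T=np.array([.5861,-.0632,.0765]);Rc=R.from_euler("xyz",[180,0,175.61],degrees=True)
for x in(-.0095,.0,.0095):
  for y in(-.025,-.040,.025): print(x,y,proj(c,T+Rc.apply([x,y,0])).round(0),proj(s,T+Rc.apply([x,y,0])).round(0))
a=cv2.resize(c["frame"][180:300,130:390],None,fx=3,fy=3,interpolation=cv2.INTER_CUBIC)
cv2.imwrite("pics/w3c.png",a)
a=cv2.resize(s["frame"][150:245,165:305],None,fx=5,fy=5,interpolation=cv2.INTER_CUBIC)
cv2.imwrite("pics/s3c.png",a)
E
```

```text
-0.0095 -0.025 [[214. 253.]] [[214. 223.]]
-0.0095 -0.04 [[189. 253.]] [[208. 223.]]
-0.0095 0.025 [[300. 252.]] [[235. 220.]]
0.0 -0.025 [[214. 237.]] [[214. 220.]]
0.0 -0.04 [[188. 237.]] [[207. 221.]]
0.0 0.025 [[300. 237.]] [[234. 217.]]
0.0095 -0.025 [[213. 222.]] [[213. 218.]]
0.0095 -0.04 [[187. 222.]] [[207. 219.]]
0.0095 0.025 [[301. 222.]] [[233. 215.]]
```

View pics/w3c.png

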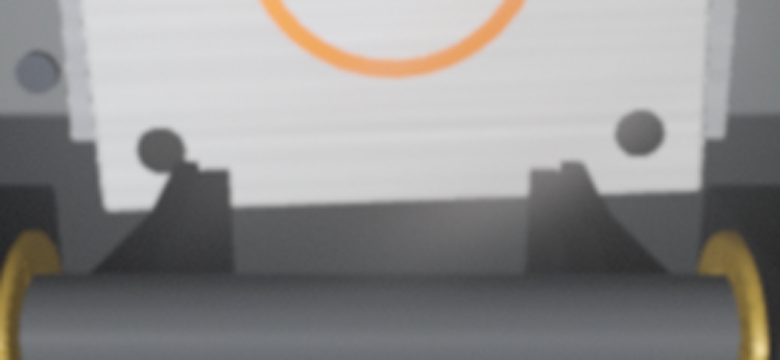

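View pics/s3c.png

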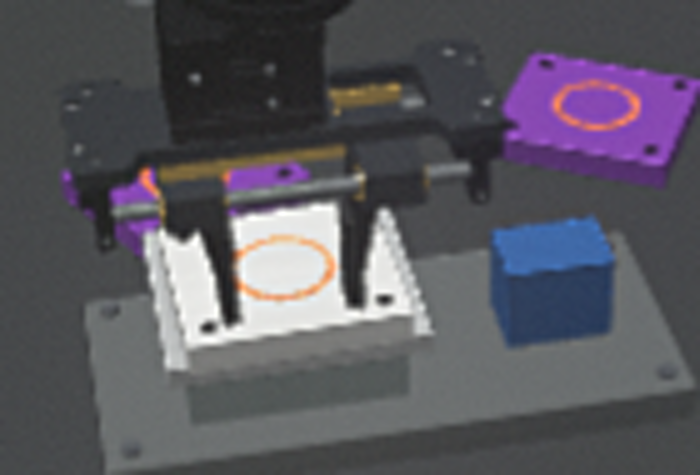

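```bash
python3 - <<'E'
from h import *
import pickle
c,s=pickle.load(open("c3.pkl","rb"))
def tri(pw,ps):
    out=[]
    A=[];b=[]
    for cc,p in((c,pw),(s,ps)):
        a=ray(cc,[p],0.3)[0];e=ray(cc,[p],0.0)[0];d=(e-a)/np.linalg.norm(e-a);M=np.eye(3)-np.outer(d,d);A.append(M);b.append(M@a)
    x,res,_,_=np.linalg.lstsq(np.vstack(A),np.hstack(b),rcond=None);return x,np.sqrt(res)
# wrist crop (180..,130..)/3 ; scene crop (150,165)/5
wl=(130+190/3,180+165/3);wr=(130+572/3,180+163/3)
sl=(165+232/5,150+325/5);sr=(165+354/5,150+306/5)
print(wl,wr,sl,sr)
print(tri(wl,sl),tri(wr,sr)); print(tri((130+215/3,180+170/3),sl))
T=np.array([.5861,-.0632,0]);Rc=R.from_euler("xyz",[180,0,175.61],degrees=True)
for z in(.0765,.085,.09,.095):
  for x in(0,.0095): print(z,x,proj(c,T+[0,0,z]+Rc.apply([x,-.03,0])).round(1),proj(s,T+[0,0,z]+Rc.apply([x,-.03,0])).round(1))
E
```

```text
(193.33333333333334, 235.0) (320.66666666666663, 234.33333333333334) (211.4, 215.0) (235.8, 211.2)
(array([ 0.5777784 , -0.09410639,  0.08880715]), array([0.00412178])) (array([ 0.58165737, -0.03039515,  0.0892838 ]), array([0.00252438]))
(array([ 0.57863561, -0.09198524,  0.08874804]), array([0.00092629]))
0.0765 0 [[205.1 237.4]] [[211.4 220.4]]
0.0765 0.0095 [[204.4 221.8]] [[210.9 218. ]]
0.085 0 [[203.  243.1]] [[211.2 217.6]]
0.085 0.0095 [[202.2 227. ]] [[210.7 215.2]]
0.09 0 [[201.6 246.7]] [[211.1 216. ]]
0.09 0.0095 [[200.8 230.2]] [[210.6 213.5]]
0.095 0 [[200.2 250.5]] [[210.9 214.3]]
0.095 0.0095 [[199.4 233.6]] [[210.4 211.9]]
```

Surprising: the triangulated finger tips are at z≈0.089, though the reported TCP is at 0.0765. The plate has hardly moved and the force is zero. The real tips sit about 12 mm above the reported TCP and passed over the plate. I'll back off and check this in clear space before lowering.

Call:
{"api": "servo_tool", "payload": {"increments": [[[0,0,-0.006,0,0,0,0.15],[-0.01,0,-0.006,0,0,0,0.15],[-0.02,0,-0.006,0,0,0,0.15],[-0.028,0,-0.006,0,0,0,0.15],[-0.033,0.001,-0.006,0,0,0,0.15],[-0.033,0.001,-0.006,0,0,0,0.15],[-0.033,0.001,0.0,0,0,0,0.15],[-0.033,0.001,0.0,0,0,0,0.15]]]}}

```text
time_s: 4.8
tool_pos: [0.618, -0.0647, 0.0752]
tool_rot: [-180.0, -0.1, 175.6]
force: [-0.3, -0.0, 0.1]
grip_width: 0.0502
```

```bash
python3 - <<'E'
from h import *
import pickle
goal(stage(-.001,-.092),.076,175.7)
c=cam("wrist");s=cam("scene");t=cam("top")
pickle.dump((c,s,t),open("c4.pkl","wb"))
a=cv2.resize(c["frame"][180:300,130:390],None,fx=3,fy=3,interpolation=cv2.INTER_CUBIC)
cv2.imwrite("pics/w4c.png",a)
a=cv2.resize(s["frame"][150:245,165:305],None,fx=5,fy=5,interpolation=cv2.INTER_CUBIC)
cv2.imwrite("pics/s4c.png",a)
o=env.get_obs();T=o["tool_pos"];Rc=R.from_euler("xyz",o["tool_rot"],degrees=True)
for dz in(0,-.012):
  for x in(-.0095,0,.0095): print(dz,x,((proj(c,T+Rc.apply([x,-.03,dz]))-[130,180])*3).round(0),((proj(s,T+Rc.apply([x,-.03,dz]))-[165,150])*5).round(0))
print(ring(c,200,330,60,240),ring(s,205,236,190,215))
E
```

```text
t 4.8 pos [ 0.618  -0.0647  0.0752] [-1.8000e+02 -1.2000e-01  1.7561e+02] F [-0.3 -0.   0.1] w 0.0502
target [ 0.618  -0.0638  0.076 ] shift [ 0.0001  0.0009 -0.0008] rot [-0.   -0.12 -0.09]
0 -0.0095 [[227. 223.]] [[247. 408.]]
0 0 [[225. 177.]] [[244. 395.]]
0 0.0095 [[223. 131.]] [[241. 382.]]
-0.012 -0.0095 [[218. 251.]] [[245. 388.]]
-0.012 0 [[216. 203.]] [[242. 375.]]
-0.012 0.0095 [[213. 153.]] [[239. 362.]]
(array([ 0.53795692, -0.05779923]), np.float64(0.024207353134898815)) (array([ 0.51971363, -0.0666524 ]), np.float64(0.04037238676717216))
```

View pics/w4c.png

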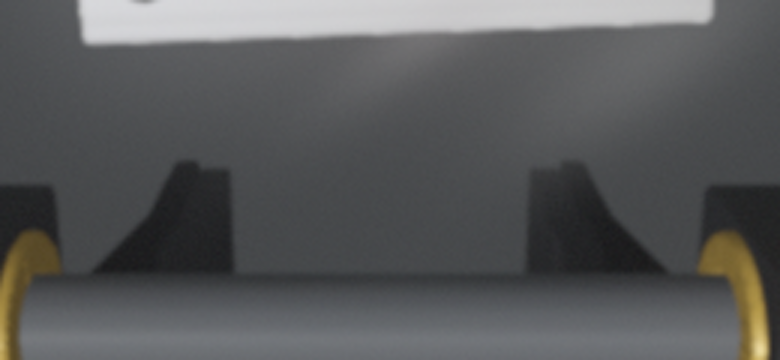

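View pics/s4c.png

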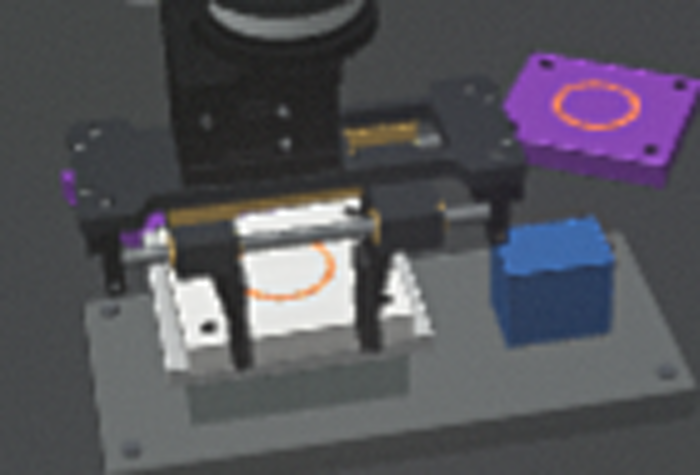

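In clear space both views again put the tips roughly 20 mm above the reported TCP. I'll measure this properly with a gentle touch on the bare table, behind the stage.

Call:
{"api": "servo_tool", "payload": {"increments": [[[-0.013,0.001,0,0,0.1,0,0.15],[-0.025,0.001,0,0,0.1,0,0.15],[-0.025,0.001,0.03,0,0.1,0,0.15],[-0.025,0.001,0.06,0,0.1,0,0.15],[-0.025,0.001,0.073,0,0.1,0,0.15],[-0.025,0.001,0.073,0,0.1,0,0.15],[-0.025,0.001,0.073,0,0.1,0,0.15]]]}}

```text
time_s: 5.65
tool_pos: [0.6447, -0.0658, 0.0044]
tool_rot: [180.0, -0.0, 175.6]
force: [-0.1, -0.7, 0.7]
grip_width: 0.05
```

Call:
{"api": "servo_tool", "payload": {"increments": [[[0,0,0.002,0,0,0,0.15],[0,0,0.004,0,0,0,0.15],[0,0,0.004,0,0,0,0.15]]]}}

```text
time_s: 5.95
tool_pos: [0.6445, -0.0656, 0.0001]
tool_rot: [180.0, -0.0, 175.6]
force: [0.5, 0.3, -0.4]
grip_width: 0.05
```

Call:
{"api": "servo_tool", "payload": {"increments": [[[0,0,0.003,0,0,0,0.15],[0,0,0.006,0,0,0,0.15],[0,0,0.006,0,0,0,0.15]]]}}

```text
time_s: 6.25
tool_pos: [0.6436, -0.0655, -0.0071]
tool_rot: [180.0, -0.2, 175.6]
force: [-0.1, 0.8, -0.5]
grip_width: 0.0499
```

Call:
{"api": "servo_tool", "payload": {"increments": [[[0,0,0.002,0,0,0,0.15],[0,0,0.003,0,0,0,0.15],[0,0,0.003,0,0,0,0.15]]]}}

```text
time_s: 6.55
tool_pos: [0.6439, -0.0656, -0.0098]
tool_rot: [180.0, -0.1, 175.6]
force: [0.8, -0.1, -0.1]
grip_width: 0.0501
```

Call:
{"api": "servo_tool", "payload": {"increments": [[[0,0,0.0015,0,0,0,0.15],[0,0,0.003,0,0,0,0.15],[0,0,0.003,0,0,0,0.15]]]}}

```text
time_s: 6.85
tool_pos: [0.6439, -0.0656, -0.0128]
tool_rot: [180.0, -0.1, 175.6]
force: [-0.5, 0.2, -0.3]
grip_width: 0.0502
```

Call:
{"api": "servo_tool", "payload": {"increments": [[[0,0,0.001,0,0,0,0.15],[0,0,0.002,0,0,0,0.15],[0,0,0.002,0,0,0,0.15]]]}}

```text
time_s: 7.15
tool_pos: [0.644, -0.0656, -0.0147]
tool_rot: [180.0, -0.1, 175.6]
force: [-0.2, -0.3, -0.9]
grip_width: 0.0504
```

```bash
python3 - <<'E'
from h import *
c=cam("wrist");cv2.imwrite("pics/w5.png",c["frame"]);s=cam("scene")
cv2.imwrite("pics/s5.png",cv2.resize(s["frame"][150:280,165:305],None,fx=4,fy=4,interpolation=cv2.INTER_CUBIC))
E
```

```text
(no output)
```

View pics/s5.png

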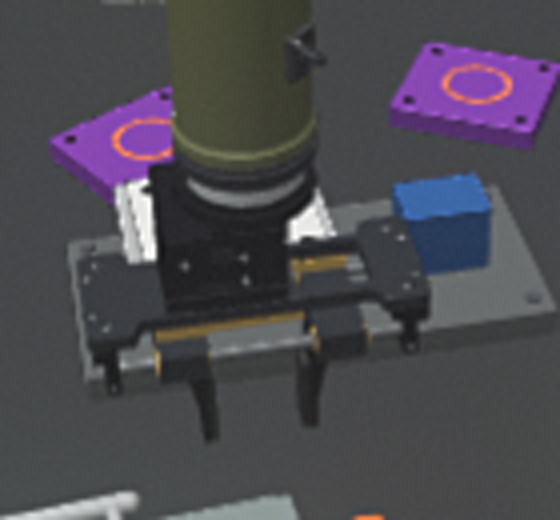

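Call:
{"api": "servo_tool", "payload": {"increments": [[[0,0,0.001,0,0,0,0.15],[0,0,0.002,0,0,0,0.15],[0,0,0.002,0,0,0,0.15]]]}}

```text
time_s: 7.55
tool_pos: [0.6439, -0.0656, -0.0167]
tool_rot: [180.0, -0.1, 175.6]
force: [-0.6, -0.1, 0.3]
grip_width: 0.0504
```

Call:
{"api": "servo_tool", "payload": {"increments": [[[0,0,0.001,0,0,0,0.15],[0,0,0.002,0,0,0,0.15],[0,0,0.002,0,0,0,0.15]]]}}

```text
time_s: 7.85
tool_pos: [0.6439, -0.0656, -0.0187]
tool_rot: [180.0, -0.1, 175.6]
force: [0.4, 0.5, -0.2]
grip_width: 0.05
```

Call:
{"api": "servo_tool", "payload": {"increments": [[[0,0,0.001,0,0,0,0.15],[0,0,0.002,0,0,0,0.15],[0,0,0.002,0,0,0,0.15]]]}}

```text
time_s: 8.15
tool_pos: [0.6439, -0.0656, -0.0207]
tool_rot: [180.0, -0.1, 175.6]
force: [0.9, 0.1, 0.2]
grip_width: 0.0499
```

Call:
{"api": "servo_tool", "payload": {"increments": [[[0,0,0.001,0,0,0,0.15],[0,0,0.001,0,0,0,0.15]]]}}

```text
time_s: 8.35
tool_pos: [0.644, -0.0656, -0.0217]
tool_rot: [180.0, -0.1, 175.6]
force: [-0.6, 0.0, -0.5]
grip_width: 0.0503
```

Call:
{"api": "servo_tool", "payload": {"increments": [[[0,0,0.001,0,0,0,0.15],[0,0,0.001,0,0,0,0.15]]]}}

```text
time_s: 8.55
tool_pos: [0.644, -0.0656, -0.0227]
tool_rot: [180.0, -0.1, 175.6]
force: [-1.0, 0.1, -0.1]
grip_width: 0.0499
```

Call:
{"api": "servo_tool", "payload": {"increments": [[[0,0,0.001,0,0,0,0.15],[0,0,0.001,0,0,0,0.15]]]}}

```text
time_s: 8.75
tool_pos: [0.644, -0.0656, -0.0237]
tool_rot: [180.0, -0.1, 175.6]
force: [0.4, 0.1, 0.3]
grip_width: 0.0499
```

Call:
{"api": "servo_tool", "payload": {"increments": [[[0,0,0.001,0,0,0,0.15],[0,0,0.001,0,0,0,0.15]]]}}

```text
time_s: 8.95
tool_pos: [0.6441, -0.0656, -0.0245]
tool_rot: [180.0, -0.1, 175.6]
force: [-0.4, 0.2, 0.1]
grip_width: 0.0498
```

```bash
python3 - <<'E'
from h import *
import pickle
c=cam("wrist");s=cam("scene");pickle.dump((c,s),open("c6.pkl","wb"))
cv2.imwrite("pics/s6.png",cv2.resize(s["frame"][220:270,190:260],None,fx=10,fy=10,interpolation=cv2.INTER_CUBIC))
cv2.imwrite("pics/w6.png",c["frame"])
o=env.get_obs();T=o["tool_pos"];Rc=R.from_euler("xyz",o["tool_rot"],degrees=True)
for dz in(0,-.012,-.024):
  for x in(-.0095,0,.0095): 
   for y in (-.03,.03):print(dz,x,y,((proj(c,T+Rc.apply([x,y,dz])))).round(0),((proj(s,T+Rc.apply([x,y,dz]))-[190,220])*10).round(0))
print(o["effort"],o["wrist_torque"],o["force"])
E
```

```text
0 -0.0095 -0.03 [[206. 252.]] [[287. 502.]]
0 -0.0095 0.03 [[308. 252.]] [[532. 465.]]
0 0 -0.03 [[205. 237.]] [[281. 474.]]
0 0 0.03 [[309. 237.]] [[524. 438.]]
0 0.0095 -0.03 [[205. 222.]] [[276. 447.]]
0 0.0095 0.03 [[310. 222.]] [[517. 411.]]
-0.012 -0.0095 -0.03 [[203. 261.]] [[284. 467.]]
-0.012 -0.0095 0.03 [[311. 261.]] [[531. 430.]]
-0.012 0 -0.03 [[202. 245.]] [[279. 439.]]
-0.012 0 0.03 [[312. 245.]] [[524. 402.]]
-0.012 0.0095 -0.03 [[201. 229.]] [[273. 412.]]
-0.012 0.0095 0.03 [[313. 229.]] [[516. 376.]]
-0.024 -0.0095 -0.03 [[199. 272.]] [[282. 431.]]
-0.024 -0.0095 0.03 [[315. 271.]] [[530. 394.]]
-0.024 0 -0.03 [[199. 255.]] [[276. 403.]]
-0.024 0 0.03 [[316. 255.]] [[523. 367.]]
-0.024 0.0095 -0.03 [[198. 237.]] [[270. 376.]]
-0.024 0.0095 0.03 [[317. 237.]] [[515. 340.]]
[-9.38225930e-04 -5.15611732e+01  6.22954130e+00 -2.56584960e+01
  4.82351182e-02  1.03814641e-01 -1.25004757e-03] [ 0.05123813 -0.03440915  0.03074092] [ 0.49457578 -0.16863952 -0.09707939]
```

View pics/s6.png

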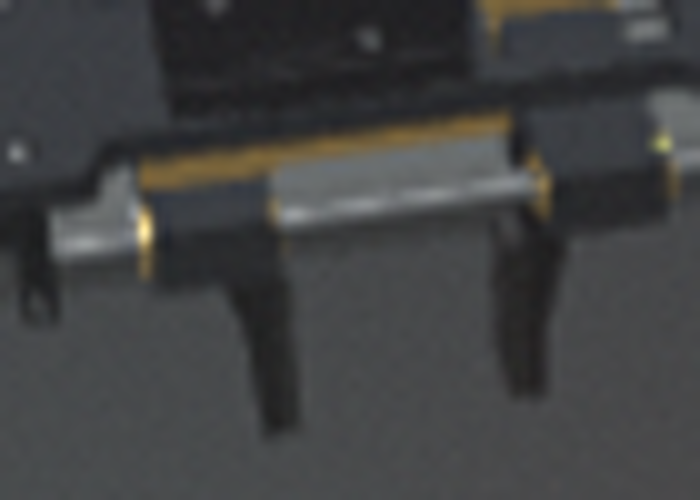

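View pics/w6.png

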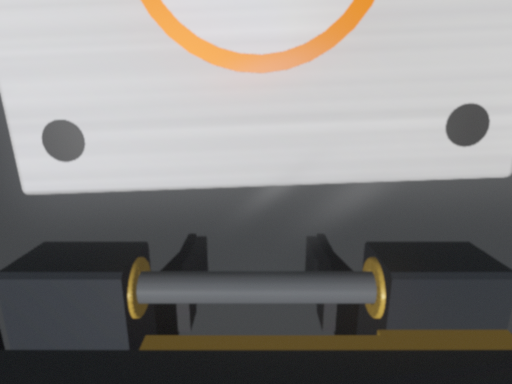

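Both views now agree that the tips are about 0.024 above the reported TCP, so contact is imminent. A couple more millimetre steps.

Call:
{"api": "servo_tool", "payload": {"increments": [[[0,0,0.001,0,0,0,0.15],[0,0,0.001,0,0,0,0.15]]]}}

```text
time_s: 9.25
tool_pos: [0.6441, -0.0656, -0.0246]
tool_rot: [180.0, -0.1, 175.6]
force: [-3.4, 0.4, 5.5]
grip_width: 0.0499
```

Call:
{"api": "servo_tool", "payload": {"increments": [[[0,0,0.001,0,0,0,0.15],[0,0,0.001,0,0,0,0.15]]]}}

```text
time_s: 9.45
tool_pos: [0.6441, -0.0656, -0.0246]
tool_rot: [180.0, -0.1, 175.6]
force: [-4.5, 1.5, 10.3]
grip_width: 0.05
```

Call:
{"api": "servo_tool", "payload": {"increments": [[[0,0,0.001,0,0,0,0.15],[0,0,0.001,0,0,0,0.15]]]}}

```text
time_s: 9.65
tool_pos: [0.6441, -0.0656, -0.0247]
tool_rot: [179.9, -0.1, 175.6]
force: [-7.0, 1.2, 17.0]
grip_width: 0.0505
```

Contact came at a reported z of −0.0245, so true tip z = reported z + 0.0245. I'll use that offset from here on. Next I rise to a true tip height of 0.075 and push from the side.

Call:
{"api": "servo_tool", "payload": {"increments": [[[0,0,-0.04,0,0,0,0.15],[0,0,-0.078,0,0.1,0,0.15],[0.01,0,-0.078,0,0.1,0,0.15],[0.025,0,-0.078,0,0.1,0,0.15],[0.035,0,-0.078,0,0.1,0,0.15],[0.035,0,-0.078,0,0.1,0,0.15],[0.035,0,-0.078,0,0.1,0,0.15]]]}}

```text
time_s: 10.35
tool_pos: [0.6093, -0.0628, 0.0502]
tool_rot: [180.0, -0.2, 175.6]
force: [-0.1, -0.6, 0.7]
grip_width: 0.0505
```

```bash
python3 - <<'E'
from h import *
goal(stage(-.001,-.0595),.0505,175.7)
o=env.get_obs();print(tostage(o["tool_pos"][:2]))
c=cam("wrist");cv2.imwrite("pics/w7.png",c["frame"]);print(ring(c,180,340,0,240))
s=cam("scene");cv2.imwrite("pics/s7.png",cv2.resize(s["frame"][150:245,165:305],None,fx=5,fy=5,interpolation=cv2.INTER_CUBIC))
E
```

```text
t 10.35 pos [ 0.6093 -0.0628  0.0502] [179.99  -0.2  175.62] F [-0.1 -0.6  0.7] w 0.0505
target [ 0.5856 -0.0614  0.0505] shift [ 0.0238 -0.0003 -0.0002] rot [ 0.01 -0.2  -0.08]
[-0.00070252 -0.08326642]
(array([ 0.53784795, -0.05781624]), np.float64(0.024260514625849043))
```

View pics/s7.png

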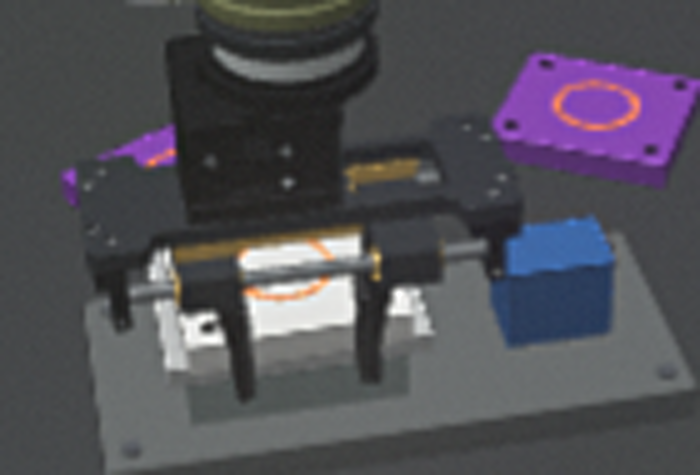

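Call:
{"api": "servo_tool", "payload": {"increments": [[[0.004,0,0,0,0,0,0.15],[0.007,0,0,0,0,0,0.15],[0.009,0,0,0,0,0,0.15],[0.011,0,0,0,0,0,0.15],[0.013,0,0,0,0,0,0.15],[0.015,0,0,0,0,0,0.15],[0.015,0,0,0,0,0,0.15]]]}}

```text
time_s: 11.15
tool_pos: [0.5943, -0.0619, 0.0508]
tool_rot: [180.0, -0.2, 175.6]
force: [1.7, -0.2, -0.0]
grip_width: 0.05
```

```bash
python3 - <<'E'
from h import *
goal(stage(-.001,-.0595),.0505,175.7)
o=env.get_obs();print(tostage(o["tool_pos"][:2]))
c=cam("wrist");cv2.imwrite("pics/w8.png",c["frame"]);p,r=ring(c,180,340,0,240);print(p,r,tostage(p))
E
```

```text
t 11.15 pos [ 0.5943 -0.0619  0.0508] [180.    -0.18 175.6 ] F [ 1.7 -0.2 -0. ] w 0.05
target [ 0.5856 -0.0614  0.0505] shift [ 0.0088 -0.0001  0.0003] rot [ 0.   -0.18 -0.1 ]
[-0.00089025 -0.06825472]
[ 0.53253131 -0.05583125] 0.024256302386337306 [ 0.00054145 -0.0062052 ]
```

View pics/w8.png

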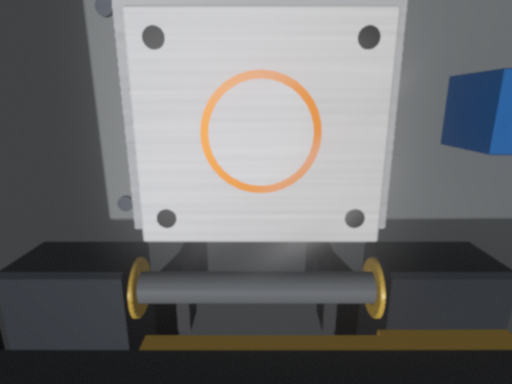

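The plate is in contact and square to the tool. By the top and scene views it still needs about 7.5 mm sideways.

Call:
{"api": "servo_tool", "payload": {"increments": [[[0.002,0,0,0,0,0,0.15],[0.004,0,0,0,0,0,0.15],[0.006,0,0,0,0,0,0.15],[0.0075,0,0,0,0,0,0.15],[0.0075,0,0,0,0,0,0.15],[0.0,0,0,0,0,0,0.15],[-0.015,0,0,0,0,0,0.15],[-0.025,0,0,0,0,0,0.15],[-0.025,0,-0.05,0,0,0,0.15],[-0.025,0,-0.09,0,0,0,0.15],[-0.04,0,-0.1,0,0,0,0.15],[-0.04,0,-0.1,0,0,0,0.15]]]}}

```text
time_s: 12.4
tool_pos: [0.637, -0.065, 0.1528]
tool_rot: [180.0, 0.0, 175.6]
force: [-0.4, 0.8, 0.4]
grip_width: 0.05
```

```bash
python3 - <<'E'
from h import *
import pickle
c=cam("wrist");s=cam("scene");pickle.dump((c,s),open("c9.pkl","wb"))
cv2.imwrite("pics/w9.png",c["frame"]);p,r=ring(c,200,330,0,240);print(p,r,tostage(p))
cv2.imwrite("pics/s9.png",cv2.resize(s["frame"][150:245,165:305],None,fx=5,fy=5,interpolation=cv2.INTER_CUBIC))
goal(stage(-.080,0),.15,85.7)
E
```

```text
[ 0.52481573 -0.0547005 ] 0.024237208838105057 [0.00109051 0.00157345]
t 12.5 pos [ 0.6336 -0.0648  0.1492] [-179.99   -0.35  175.61] F [-0.3  0.7 -0.7] w 0.0501
target [ 0.5203 -0.1357  0.15  ] shift [ 1.076e-01 -7.940e-02 -1.000e-04] rot [-0.29 -0.27 89.91]
```

View pics/w9.png

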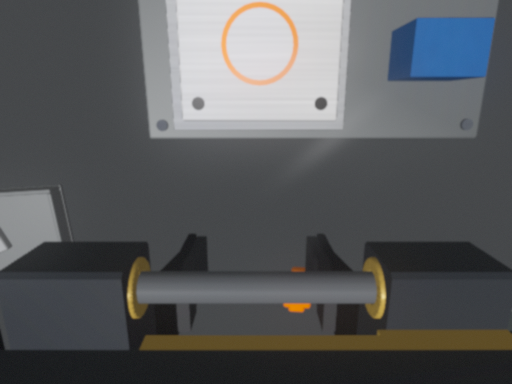

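View pics/s9.png

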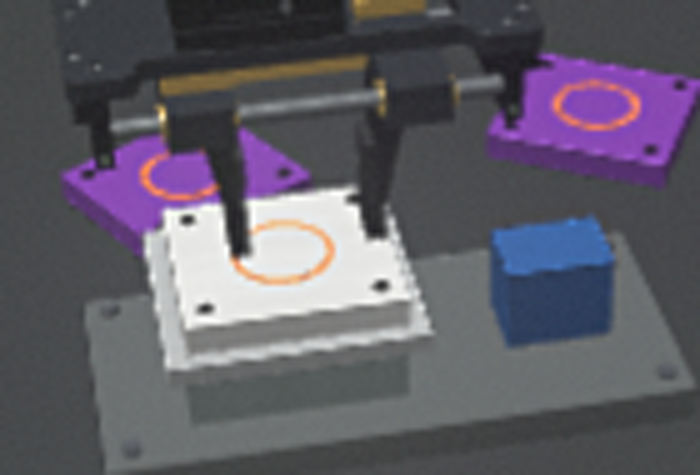

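```bash
cat >> h.py <<'E'
def ped(c,th):
    hsv=cv2.cvtColor(c["frame"],cv2.COLOR_BGR2HSV)
    m=(hsv[...,0]>95)&(hsv[...,0]<125)&(hsv[...,1]>120)&(hsv[...,2]>th)
    m=cv2.morphologyEx(m.astype(np.uint8),cv2.MORPH_OPEN,np.ones((3,3)))
    return rect(c,m,.07)[:3]
E
python3 - <<'E'
from h import *
import pickle
c,s=pickle.load(open("c9.pkl","rb"))
h=cv2.cvtColor(c["frame"],cv2.COLOR_BGR2HSV)
m=(h[...,0]>95)&(h[...,0]<125)&(h[...,1]>120);print(np.percentile(h[...,2][m],[5,15,30,50,70,90]))
print(h[20:85:5,450,2])
for th in(150,165,180): 
    print(ped(c,th))
g=c["frame"].min(-1)
# near shelf edge and near plate edge, granite near edge: columns
for u in (200,230,260,290,320): print(u,g[108:142,u])
E
```

```text
[105. 106. 163. 166. 167. 168.]
[167 167 167 167 168 168 167 168 166 167 167 159  98]
(array([534.50653076,  83.856987  ]), (54.663673400878906, 38.051971435546875), 85.68082427978516)
(array([534.38226318,  82.48527527]), (50.31778335571289, 36.69639205932617), 85.6712646484375)Traceback (most recent call last):
  File "<stdin>", line 8, in <module>
  File "h.py", line 54, in ped
    return rect(c,m,.07)[:3]
           ~~~~^^^^^^^^^
  File "h.py", line 18, in rect
    k=max(cs,key=cv2.contourArea); w=ray(c,k.reshape(-1,2),z)[:,:2]
ValueError: max() iterable argument is empty
```

In the wrist view the plate is 0.7 mm off laterally relative to the pedestal, and the pedestal yaw is 85.7°. That is good enough. Next, move round behind the plate.

Call:
{"api": "servo_tool", "payload": {"increments": [[[0.01,-0.01,0,0,0,8,0.15],[0.02,-0.02,0,0,0,16,0.15],[0.03,-0.03,0,0,0,24,0.15],[0.04,-0.04,0,0,0,32,0.15],[0.05,-0.05,0,0,0,40,0.15],[0.06,-0.06,0,0,0,48,0.15],[0.07,-0.07,0,0,0,56,0.15],[0.08,-0.08,0,0,0,64,0.15],[0.09,-0.08,0,0,0,72,0.15],[0.1,-0.08,0,0,0,80,0.15],[0.11,-0.08,0,0,0,88,0.15],[0.11,-0.08,0,0,0,89.9,0.15],[0.11,-0.08,0,0,0,89.9,0.15],[0.11,-0.08,0,0,0,89.9,0.15]]]}}

```text
time_s: 13.9
tool_pos: [0.5177, -0.1359, 0.1497]
tool_rot: [-179.7, -0.0, 85.8]
force: [-0.5, 0.9, -0.8]
grip_width: 0.0502
```

```bash
sed -i 's/^PED=.*/PED=np.array([.5345,.0839]); PSI=85.68/' h.py; python3 - <<'E'
from h import *
import pickle
c=cam("wrist");cv2.imwrite("pics/w10.png",c["frame"])
p,r=ring(c,150,380,0,240);print(p,r,tostage(p)); print(ped(c,150))
o=env.get_obs();print(tostage(o["tool_pos"][:2]))
goal(stage(-.080,0),.0505,85.7)
E
```

```text
[ 0.52494918 -0.05471626] 0.024250980226038214 [ 0.00105813 -0.00091783]Traceback (most recent call last):
  File "<stdin>", line 4, in <module>
  File "h.py", line 54, in ped
    return rect(c,m,.07)[:3]
           ~~~~^^^^^^^^^
  File "h.py", line 18, in rect
    k=max(cs,key=cv2.contourArea); w=ray(c,k.reshape(-1,2),z)[:,:2]
ValueError: max() iterable argument is empty
```

View pics/w10.png

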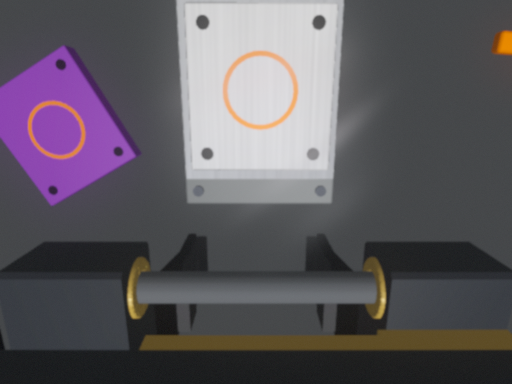

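Call:
{"api": "servo_tool", "payload": {"increments": [[[0,0,0.04,0,0,0,0.15],[0,0,0.08,0,0,0,0.15],[0,0,0.099,0,0,0,0.15],[0,0,0.099,0,0,0,0.15],[0,0,0.099,0,0,0,0.15]]]}}

```text
time_s: 14.45
tool_pos: [0.5185, -0.1365, 0.052]
tool_rot: [-179.8, 0.0, 85.7]
force: [-0.2, 0.6, -0.5]
grip_width: 0.0502
```

```bash
python3 - <<'E'
from h import *
o=env.get_obs();print(tostage(o["tool_pos"][:2]))
goal(stage(.07,0),.0505,85.7)
E
```

```text
[-0.08093885 -0.00064624]
t 14.45 pos [ 0.5185 -0.1365  0.052 ] [-1.7978e+02  3.0000e-02  8.5720e+01] F [-0.2  0.6 -0.5] w 0.0502
target [0.5292 0.0141 0.0505] shift [ 0.1509 -0.0005  0.0014] rot [-0.22  0.03  0.02]
```

Call:
{"api": "servo_tool", "payload": {"increments": [[[0.005,0,0,0,0,0,0.15],[0.009,0,0,0,0,0,0.15],[0.012,0,0,0,0,0,0.15],[0.015,0,0,0,0,0,0.15],[0.018,0,0,0,0,0,0.15],[0.022,0,0,0,0,0,0.15],[0.026,0,0,0,0,0,0.15],[0.03,0,0,0,0,0,0.15],[0.034,0,0,0,0,0,0.15],[0.038,0,0,0,0,0,0.15],[0.042,0,0,0,0,0,0.15],[0.046,0,0,0,0,0,0.15],[0.05,0,0,0,0,0,0.15],[0.054,0,0,0,0,0,0.15],[0.058,0,0,0,0,0,0.15],[0.062,0,0,0,0,0,0.15],[0.066,0,0,0,0,0,0.15],[0.068,0,0,0,0,0,0.15],[0.07,0,0,0,0,0,0.15],[0.07,0,0,0,0,0,0.15]]]}}

```text
time_s: 16.45
tool_pos: [0.524, -0.0672, 0.0523]
tool_rot: [-179.9, 0.0, 85.7]
force: [0.2, -4.8, 4.4]
grip_width: 0.0498
```

```bash
python3 - <<'E'
from h import *
o=env.get_obs();print(tostage(o["tool_pos"][:2]))
goal(stage(.07,0),.0505,85.7)
c=cam("wrist");cv2.imwrite("pics/w11.png",c["frame"])
p,r=ring(c,150,380,0,240);print(p,r,tostage(p))
E
```

```text
[-0.01141774 -0.00095271]
t 16.45 pos [ 0.524  -0.0672  0.0523] [-1.7986e+02  5.0000e-02  8.5690e+01] F [ 0.2 -4.8  4.4] w 0.0498
target [0.5292 0.0141 0.0505] shift [ 0.0814 -0.0009  0.0017] rot [-0.14  0.05 -0.01]
[ 0.528899   -0.00177799] 0.0242507543092615 [ 0.05414352 -0.00086876]
```

View pics/w11.png

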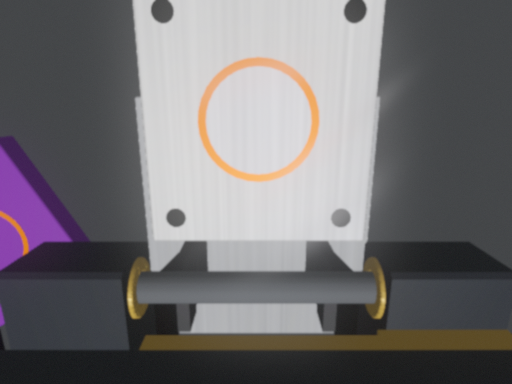

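Call:
{"api": "servo_tool", "payload": {"increments": [[[0.003,0,0,0,0,0,0.15],[0.007,0,0,0,0,0,0.15],[0.012,0,0,0,0,0,0.15],[0.017,0,0,0,0,0,0.15],[0.022,0,0,0,0,0,0.15],[0.027,0,0,0,0,0,0.15],[0.032,0,0,0,0,0,0.15],[0.037,0,0,0,0,0,0.15],[0.042,0,0,0,0,0,0.15],[0.047,0,0,0,0,0,0.15],[0.052,-0.0005,0,0,0,0,0.15],[0.057,-0.0005,0,0,0,0,0.15],[0.062,-0.001,0,0,0,0,0.15],[0.067,-0.001,0,0,0,0,0.15],[0.071,-0.001,0,0,0,0,0.15],[0.075,-0.001,0,0,0,0,0.15],[0.079,-0.001,0,0,0,0,0.15],[0.082,-0.001,0,0,0,0,0.15],[0.0835,-0.001,0,0,0,0,0.15],[0.084,-0.001,0,0,0,0,0.15]]]}}

```text
time_s: 18.5
tool_pos: [0.5288, 0.0171, 0.0519]
tool_rot: [-179.8, 0.0, 85.7]
force: [0.1, -6.1, 4.6]
grip_width: 0.0499
```

```bash
python3 - <<'E'
from h import *
import pickle
o=env.get_obs();print(tostage(o["tool_pos"][:2]))
goal(stage(.0745,0),.0505,85.7)
c=cam("wrist");cv2.imwrite("pics/w12.png",c["frame"])
p,r=ring(c,150,380,0,240);print(p,r,tostage(p))
s=cam("scene");t=cam("top");pickle.dump((c,s,t),open("c12.pkl","wb"))
cv2.imwrite("pics/s12.png",cv2.resize(s["frame"][150:245,165:325],None,fx=4,fy=4,interpolation=cv2.INTER_CUBIC))
E
```

```text
[0.07296088 0.0007004 ]
t 18.5 pos [0.5288 0.0171 0.0519] [-1.7978e+02  3.0000e-02  8.5710e+01] F [ 0.1 -6.1  4.6] w 0.0499
target [0.5296 0.0186 0.0505] shift [0.0015 0.0007 0.0014] rot [-0.22  0.03  0.01]
[0.53360351 0.08243861] 0.024248084962907944 [0.13847524 0.00078386]
```

View pics/w12.png

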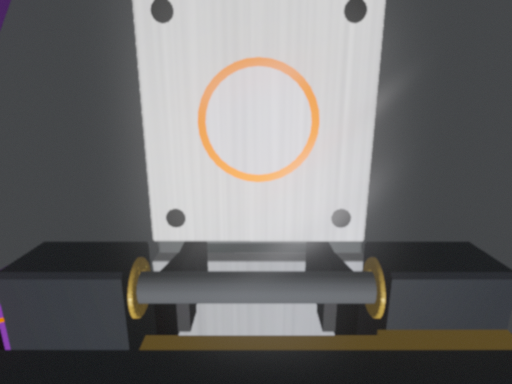

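View pics/s12.png

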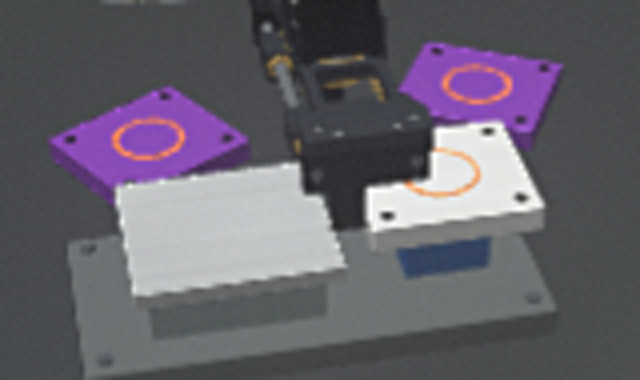

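Call:
{"api": "servo_tool", "payload": {"increments": [[[0.001,0,0,0,0,0,0.15],[0.0015,0,0,0,0,0,0.15],[0.0015,0,0,0,0,0,0.15],[0.0,0,0,0,0,0,0.15],[-0.005,0,0,0,0,0,0.15],[-0.015,0,0,0,0,0,0.15],[-0.035,0,-0.01,0,0,0,0.15],[-0.06,0,-0.04,0,0,0,0.15],[-0.08,0,-0.08,0,0,0,0.15],[-0.1,0,-0.11,0,0,0,0.15],[-0.1,0,-0.11,0,0,0,0.15],[-0.1,0,-0.11,0,0,0,0.15]]]}}

```text
time_s: 19.85
tool_pos: [0.5218, -0.0824, 0.162]
tool_rot: [-179.8, -0.1, 85.7]
force: [-1.2, 0.0, -1.2]
grip_width: 0.0503
```

```bash
python3 - <<'E'
from h import *
import pickle
o=env.get_obs();print(tostage(o["tool_pos"][:2]))
c=cam("wrist");cv2.imwrite("pics/w13.png",c["frame"])
p,r=ring(c,150,380,0,240);print(p,r,tostage(p))
s=cam("scene");t=cam("top");pickle.dump((c,s,t),open("c13.pkl","wb"))
cv2.imwrite("pics/s13.png",cv2.resize(s["frame"][150:245,165:325],None,fx=4,fy=4,interpolation=cv2.INTER_CUBIC))
cv2.imwrite("pics/t13.png",t["frame"])
goal([.497,-.37],.15,85.7)
E
```

```text
[-2.67782756e-02  9.13909409e-05]Traceback (most recent call last):
  File "<stdin>", line 5, in <module>
  File "h.py", line 46, in ring
    v,u=np.nonzero(m);w=ray(c,np.c_[u,v],z)[:,:2]
                        ~~~^^^^^^^^^^^^^^^^
  File "h.py", line 10, in ray
    n=cv2.undistortPoints(np.array(uv,float).reshape(-1,1,2),K,np.array(c["D"],float)).reshape(-1,2)
      ~~~~~~~~~~~~~~~~~~~^^^^^^^^^^^^^^^^^^^^^^^^^^^^^^^^^^^^^^^^^^^^^^^^^^^^^^^^^^^^^
cv2.error: OpenCV(4.12.0) /io/opencv/modules/calib3d/src/undistort.dispatch.cpp:347: error: (-215:Assertion failed) CV_IS_MAT(_src) && CV_IS_MAT(_dst) && (_src->rows == 1 || _src->cols == 1) && (_dst->rows == 1 || _dst->cols == 1) && _src->cols + _src->rows - 1 == _dst->rows + _dst->cols - 1 && (CV_MAT_TYPE(_src->type) == CV_32FC2 || CV_MAT_TYPE(_src->type) == CV_64FC2) && (CV_MAT_TYPE(_dst->type) == CV_32FC2 || CV_MAT_TYPE(_dst->type) == CV_64FC2) in function 'cvUndistortPointsInternal'
```

View pics/w13.png

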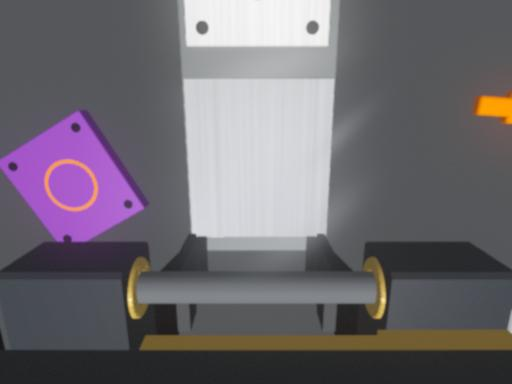

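Call:
{"api": "servo_tool", "payload": {"increments": [[[-0.03,0,0,0,0,0,0.15],[-0.07,0,0,0,0,0,0.15],[-0.115,0,0,0,0,0,0.15],[-0.16,0,0,0,0,0,0.15],[-0.205,0,0,0,0,0,0.15],[-0.25,0,0,0,0,0,0.15],[-0.295,0,0,0,0,0,0.15],[-0.34,-0.001,0,0,0,0,0.15],[-0.375,-0.002,0,0,0,0,0.15],[-0.399,-0.002,0,0,0,0,0.15],[-0.399,-0.002,0,0,0,0,0.15],[-0.399,-0.002,0,0,0,0,0.15]]]}}

```text
time_s: 21.1
tool_pos: [0.4898, -0.4786, 0.1594]
tool_rot: [-179.6, -0.2, 85.7]
force: [-0.5, 1.0, -0.8]
grip_width: 0.0502
```

```bash
python3 - <<'E'
from h import *
import pickle
c=cam("wrist");cv2.imwrite("pics/w13.png",c["frame"])
s=cam("scene");t=cam("top");pickle.dump((c,s,t),open("c13.pkl","wb"))
cv2.imwrite("pics/s13.png",cv2.resize(s["frame"][150:245,165:325],None,fx=4,fy=4,interpolation=cv2.INTER_CUBIC))
cv2.imwrite("pics/t13.png",t["frame"])
for n,cc,b in(("top",t,(195,250,160,215)),("scene",s,(258,295,180,205))):
    p,r=ring(cc,*b);print(n,p,r)
goal([.497,-.37],.15,85.7)
E
```

```text
top [0.53657817 0.0842246 ] 0.024422502003260835
scene [0.53373453 0.08347175] 0.024565175491261214
t 21.25 pos [ 0.4912 -0.4776  0.1609] [-1.7979e+02 -1.2000e-01  8.5880e+01] F [1.  0.2 1. ] w 0.0497
target [ 0.497 -0.37   0.15 ] shift [ 0.1078 -0.002   0.0112] rot [-0.21 -0.12  0.18]
```

View pics/w13.png

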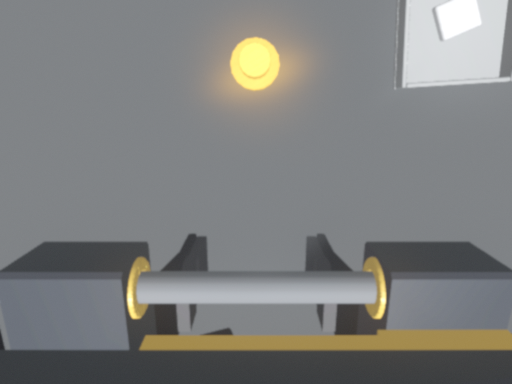

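View pics/s13.png

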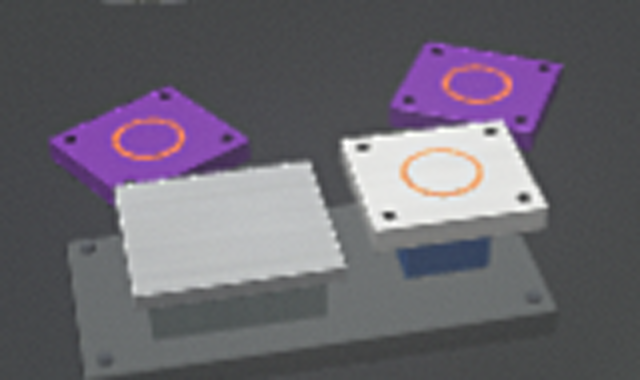

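View pics/t13.png

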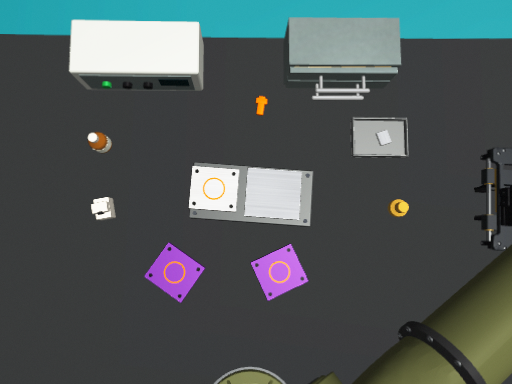

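The plate balances on the pedestal, within about 1 mm in x and 1–2 mm in y in the top, scene and wrist views. The gap to the shelf is visible. I'll check its yaw and locate the weight, seen in the wrist view at (255,62).

```bash
python3 - <<'E'
from h import *
import pickle
c,s,t=pickle.load(open("c13.pkl","rb"))
f=t["frame"].min(-1);m=np.zeros(f.shape,np.uint8);m[160:216,183:243]=(f>225)[160:216,183:243]
print("plate yaw",rect(t,m,.088)[:3])
f=s["frame"].min(-1);m=np.zeros(f.shape,np.uint8);m[178:215,248:304]=(f>205)[178:215,248:304]
print("plate yaw scene",rect(s,m,.088)[:3])
h=cv2.cvtColor(c["frame"],cv2.COLOR_BGR2HSV)
m=((h[...,0]>10)&(h[...,0]<32)&(h[...,1]>150)&(h[...,2]>200));m[120:]=0
print(m.sum()); 
cs=max(cv2.findContours(m.astype(np.uint8),0,1)[0],key=cv2.contourArea);print(cv2.minEnclosingCircle(cs),cv2.boundingRect(cs))
cv2.imwrite("pics/w13c.png",cv2.resize(c["frame"][20:110,200:310],None,fx=6,fy=6))
E
```

```text
plate yaw (array([536.43823242,  84.13676453]), (108.29219055175781, 98.14096069335938), 85.70893096923828)
plate yaw scene (array([535.52453613,  82.58241272]), (107.82987213134766, 97.77288818359375), 85.57804107666016)
0Traceback (most recent call last):
  File "<stdin>", line 11, in <module>
ValueError: max() iterable argument is empty
```

```bash
python3 - <<'E'
from h import *
import pickle
c,s,t=pickle.load(open("c13.pkl","rb"))
h=cv2.cvtColor(c["frame"],cv2.COLOR_BGR2HSV)
print(h[62,220:290:4].tolist())
for smin in (100,130):
  m=((h[...,0]>10)&(h[...,0]<34)&(h[...,1]>smin)&(h[...,2]>170));m[120:]=0
  if m.sum()<50: continue
  cs=max(cv2.findContours(m.astype(np.uint8),0,1)[0],key=cv2.contourArea);print(smin,cv2.minEnclosingCircle(cs),cv2.boundingRect(cs))
cv2.imwrite("pics/w13c.png",cv2.resize(c["frame"][20:110,200:310],None,fx=6,fy=6))
E
```

```text
[[16, 40, 159], [15, 46, 165], [17, 57, 171], [26, 123, 255], [26, 124, 255], [30, 111, 255], [30, 108, 255], [30, 109, 255], [30, 108, 255], [30, 107, 255], [30, 108, 255], [30, 106, 255], [30, 109, 255], [27, 122, 255], [27, 121, 255], [19, 93, 208], [18, 78, 192], [17, 74, 187]]
100 ((254.61277770996094, 63.6278190612793), 26.73471450805664) (230, 37, 50, 54)
130 ((255.5, 71.0), 12.659089088439941) (243, 69, 26, 11)
```

View pics/w13c.png

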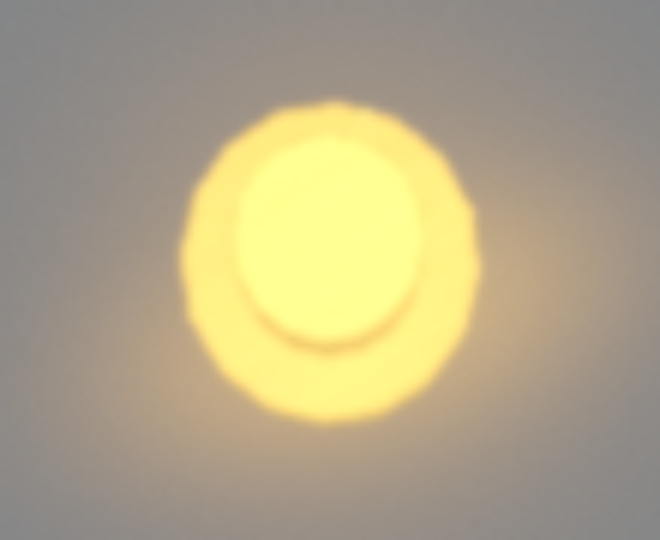

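```bash
python3 - <<'E'
from h import *
import pickle
c,s,t=pickle.load(open("c13.pkl","rb"))
print(ray(c,[254.6,59.3],.05),ray(c,[255.0,63.0],.02))
print(ray(c,[[231.8,59],[270.5-0,59]],.05))
p=ray(c,[254.6,59.3],.05)[0][:2]
goal(p,.05,85.7)
E
```

```text
[[ 0.49500005 -0.37128526  0.05      ]] [[ 0.4950826  -0.37081741  0.02      ]]
[[ 0.47683466 -0.36967339  0.05      ]
 [ 0.50768921 -0.37202791  0.05      ]]
t 21.25 pos [ 0.4912 -0.4776  0.1609] [-1.7979e+02 -1.2000e-01  8.5880e+01] F [1.  0.2 1. ] w 0.0497
target [ 0.495  -0.3713  0.05  ] shift [ 0.1061 -0.0035  0.1112] rot [-0.21 -0.12  0.18]
```

Call:
{"api": "servo_tool", "payload": {"increments": [[[0.03,-0.001,0.03,0,0,0,0.15],[0.06,-0.002,0.06,0,0,0,0.15],[0.09,-0.003,0.09,0,0,0,0.15],[0.106,-0.0035,0.1,0,0,0,0.15],[0.106,-0.0035,0.1,0,0,0,0.15],[0.106,-0.0035,0.1,0,0,0,0.15]]]}}

```text
time_s: 21.85
tool_pos: [0.495, -0.3737, 0.0627]
tool_rot: [-179.9, 0.0, 85.8]
force: [0.9, -0.6, -0.0]
grip_width: 0.0499
```

```bash
python3 - <<'E'
from h import *
goal([.495,-.371],.001,85.7)
c=cam("wrist");cv2.imwrite("pics/w14.png",c["frame"])
E
```

```text
t 21.85 pos [ 0.495  -0.3737  0.0627] [-1.7988e+02  3.0000e-02  8.5830e+01] F [ 0.9 -0.6 -0. ] w 0.0499
target [ 0.495 -0.371  0.001] shift [ 0.0027 -0.0001  0.0617] rot [-0.12  0.03  0.13]
```

View pics/w14.png

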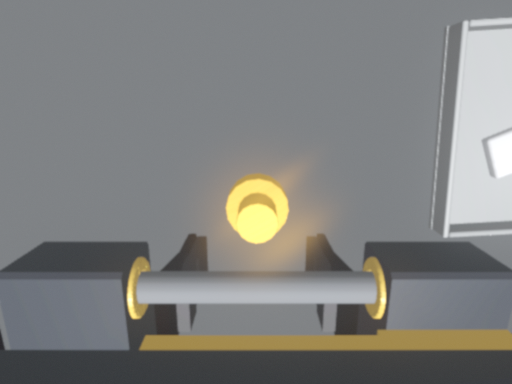

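Call:
{"api": "servo_tool", "payload": {"increments": [[[0.002,0,0.02,0,0,0,0.15],[0.0025,0,0.04,0,0,0,0.15],[0.0025,0,0.055,0,0,0,0.15],[0.0025,0,0.061,0,0,0,0.15],[0.0025,0,0.061,0,0,0,0.15],[0.0025,0,0.061,0,0,0,0.15]]]}}

```text
time_s: 22.5
tool_pos: [0.4944, -0.3725, 0.0016]
tool_rot: [-179.9, 0.0, 85.7]
force: [-0.0, -0.5, 0.4]
grip_width: 0.0498
```

Call:
{"api": "servo_tool", "payload": {"increments": [[[0,0,0,0,0,0,-0.3],[0,0,0,0,0,0,-0.5],[0,0,0,0,0,0,-0.6],[0,0,0,0,0,0,-0.6],[0,0,0,0,0,0,-0.6],[0,0,0,0,0,0,-0.6]]], "squeeze": 25}}

```text
time_s: 23.1
tool_pos: [0.4946, -0.3716, 0.0012]
tool_rot: [-179.9, 0.0, 85.7]
force: [1.3, -0.6, 1.6]
grip_width: 0.0253
```

```bash
python3 - <<'E'
from h import *
goal([.495,-.371],.001,85.7)
c=cam("wrist");s=cam("scene");a=cv2.resize(c["frame"][130:310,130:390],None,fx=1.5,fy=2);b=cv2.resize(s["frame"][205:255,70:130],(390,360),interpolation=cv2.INTER_CUBIC)
cv2.imwrite("pics/w15.png",np.hstack([a,b]))
E
```

```text
t 23.1 pos [ 0.4946 -0.3716  0.0012] [-1.7986e+02  1.0000e-02  8.5720e+01] F [ 1.3 -0.6  1.6] w 0.0253
target [ 0.495 -0.371  0.001] shift [0.0007 0.0004 0.0002] rot [-0.14  0.01  0.02]
```

View pics/w15.png

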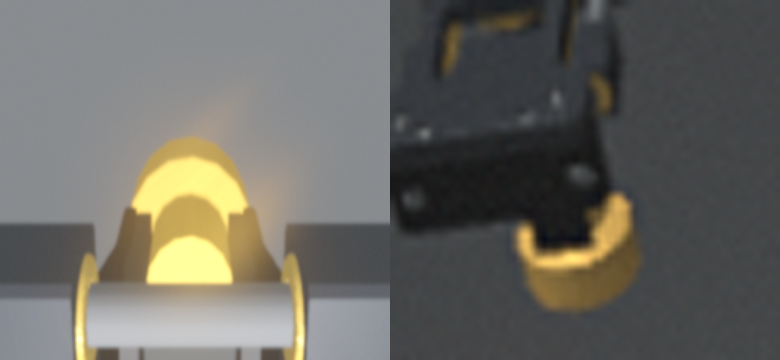

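The weight is gripped at an opening of 25 mm. Next I lift it and carry it toward the plate.

Call:
{"api": "servo_tool", "payload": {"increments": [[[0,0,-0.015,0,0,0,-0.6],[0,0,-0.04,0,0,0,-0.6],[0,0,-0.075,0,0,0,-0.6],[0,0,-0.11,0,0,0,-0.6],[0.01,0,-0.14,0,0,0,-0.6],[0.03,0.001,-0.16,0,0,0,-0.6],[0.065,0.001,-0.16,0,0,0,-0.6],[0.1,0.002,-0.16,0,0,0,-0.6],[0.135,0.002,-0.16,0,0,0,-0.6],[0.17,0.003,-0.16,0,0,0,-0.6],[0.205,0.004,-0.16,0,0,0,-0.6],[0.24,0.005,-0.16,0,0,0,-0.6],[0.275,0.005,-0.16,0,0,0,-0.6],[0.31,0.006,-0.16,0,0,0,-0.6],[0.33,0.006,-0.16,0,0,0,-0.6],[0.34,0.006,-0.16,0,0,0,-0.6],[0.346,0.006,-0.16,0,0,0,-0.6],[0.346,0.006,-0.16,0,0,0,-0.6],[0.346,0.006,-0.16,0,0,0,-0.6]]]}}

```text
time_s: 25.1
tool_pos: [0.5263, -0.0288, 0.1609]
tool_rot: [-179.8, 0.0, 85.6]
force: [-0.2, -0.3, -3.0]
grip_width: 0.0253
```

```bash
python3 - <<'E'
from h import *
import pickle
c=cam("wrist");cv2.imwrite("pics/w16.png",c["frame"]);pickle.dump(c,open("c16.pkl","wb"))
p,r=ring(c,180,340,0,130);print(p,r,tostage(p))
goal([.534,.084],.17,85.7)
E
```

```text
[0.53380983 0.08401843] 0.024242722659340164 [0.1400661  0.00069713]
t 25.15 pos [ 0.5263 -0.0288  0.1609] [-1.798e+02  4.000e-02  8.557e+01] F [ 0.4 -0.7 -2.8] w 0.0252
target [0.534 0.084 0.17 ] shift [ 0.1131 -0.0011 -0.0092] rot [-0.2   0.04 -0.13]
```

View pics/w16.png

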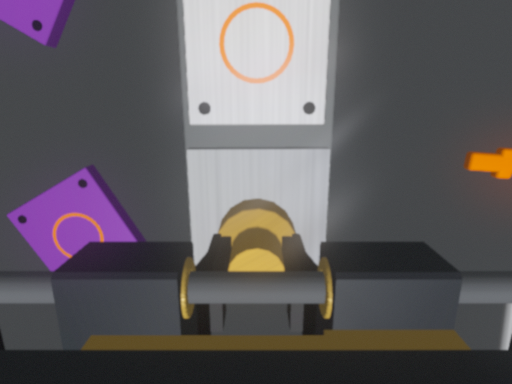

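Call:
{"api": "servo_tool", "payload": {"increments": [[[0.02,0,0,0,0,0,-0.6],[0.05,0,0,0,0,0,-0.6],[0.08,-0.001,0.01,-0.2,0,-0.1,-0.6],[0.1,-0.001,0.02,-0.2,0,-0.1,-0.6],[0.1125,-0.001,0.035,-0.2,0,-0.1,-0.6],[0.1125,-0.001,0.05,-0.2,0,-0.1,-0.6],[0.1125,-0.001,0.058,-0.2,0,-0.1,-0.6],[0.1125,-0.001,0.06,-0.2,0,-0.1,-0.6],[0.1125,-0.001,0.06,-0.2,0,-0.1,-0.6],[0.1125,-0.001,0.06,-0.2,0,-0.1,-0.6]]]}}

```text
time_s: 26.15
tool_pos: [0.5343, 0.0844, 0.1014]
tool_rot: [179.9, -0.0, 85.7]
force: [0.0, -0.7, -2.8]
grip_width: 0.0258
```

```bash
python3 - <<'E'
from h import *
import pickle
goal([.5338,.0834],.0895,85.7)
c=cam("wrist");s=cam("scene");a=c["frame"];b=cv2.resize(s["frame"][140:240,200:330],(500,384),interpolation=cv2.INTER_CUBIC)
cv2.imwrite("pics/w17.png",np.hstack([a[:,130:400],b]))
E
```

```text
t 26.15 pos [0.5343 0.0844 0.1014] [ 1.7994e+02 -2.0000e-02  8.5730e+01] F [ 0.  -0.7 -2.8] w 0.0258
target [0.5338 0.0834 0.0895] shift [-0.001  -0.0004  0.0119] rot [ 0.06 -0.02  0.03]
```

View pics/w17.png

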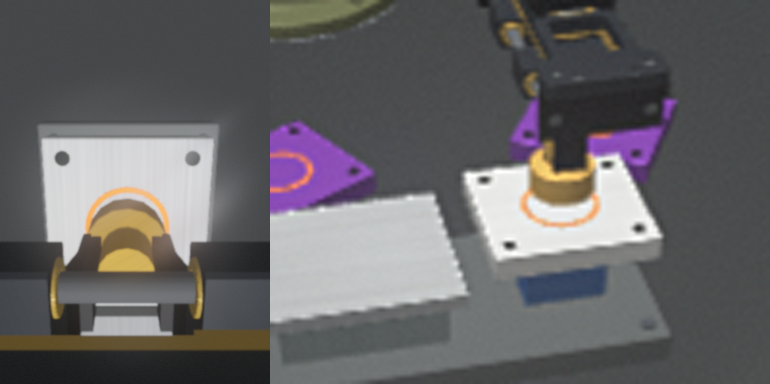

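Call:
{"api": "servo_tool", "payload": {"increments": [[[-0.001,0,0.002,0,0,0,-0.6],[-0.001,0,0.004,0,0,0,-0.6],[-0.001,0,0.006,0,0,0,-0.6],[-0.001,0,0.008,0,0,0,-0.6],[-0.001,0,0.009,0,0,0,-0.6],[-0.001,0,0.01,0,0,0,-0.6],[-0.001,0,0.0105,0,0,0,-0.6],[-0.001,0,0.0105,0,0,0,-0.6]]]}}

```text
time_s: 27.05
tool_pos: [0.5336, 0.0843, 0.0903]
tool_rot: [-180.0, 0.0, 85.8]
force: [-0.1, -0.3, -2.9]
grip_width: 0.0253
```

Call:
{"api": "servo_tool", "payload": {"increments": [[[0,0,0.0005,0,0,0,-0.6],[0,0,0.0005,0,0,0,-0.6]]]}}

```text
time_s: 27.25
tool_pos: [0.5336, 0.0843, 0.0898]
tool_rot: [180.0, -0.0, 85.8]
force: [-0.5, 0.6, -2.5]
grip_width: 0.0257
```

Call:
{"api": "servo_tool", "payload": {"increments": [[[0,0,0.0005,0,0,0,-0.6],[0,0,0.0005,0,0,0,-0.6]]]}}

```text
time_s: 27.45
tool_pos: [0.5336, 0.0843, 0.0893]
tool_rot: [180.0, -0.0, 85.8]
force: [-0.9, 0.2, -3.1]
grip_width: 0.0252
```

Call:
{"api": "servo_tool", "payload": {"increments": [[[-0.0008,0,0.0,0,0,0,-0.6],[-0.0008,0,0.0005,0,0,0,-0.6],[-0.0008,0,0.0005,0,0,0,-0.6]]]}}

```text
time_s: 27.75
tool_pos: [0.5337, 0.0833, 0.0892]
tool_rot: [180.0, -0.0, 85.8]
force: [-0.2, -0.2, 0.4]
grip_width: 0.0257
```

Call:
{"api": "servo_tool", "payload": {"increments": [[[0,0,0.0005,0,0,0,-0.6],[0,0,0.0005,0,0,0,-0.6]]]}}

```text
time_s: 27.95
tool_pos: [0.5337, 0.0833, 0.0891]
tool_rot: [180.0, -0.0, 85.8]
force: [-3.1, -0.3, 5.6]
grip_width: 0.0253
```

Call:
{"api": "servo_tool", "payload": {"increments": [[[0,0,0.0005,0,0,0,-0.6],[0,0,0.0005,0,0,0,-0.6]]]}}

```text
time_s: 28.15
tool_pos: [0.5337, 0.0833, 0.0891]
tool_rot: [180.0, -0.0, 85.8]
force: [-4.1, -0.8, 8.8]
grip_width: 0.0254
```

The weight has touched down. I'll take off the preload, open gently, and rise straight up.

Call:
{"api": "servo_tool", "payload": {"increments": [[[0,0,-0.0005,0,0,0,-0.6],[0,0,-0.001,0,0,0,-0.6],[0,0,-0.001,0,0,0,-0.6]]], "squeeze": 10}}

```text
time_s: 28.45
tool_pos: [0.5337, 0.0833, 0.0891]
tool_rot: [180.0, -0.0, 85.8]
force: [-2.1, -1.6, 3.6]
grip_width: 0.0257
```

Call:
{"api": "servo_tool", "payload": {"increments": [[[0,0,0,0,0,0,-0.38],[0,0,0,0,0,0,-0.34],[0,0,0,0,0,0,-0.3],[0,0,0,0,0,0,-0.2],[0,0,0,0,0,0,-0.05],[0,0,0,0,0,0,0.1],[0,0,0,0,0,0,0.15],[0,0,0,0,0,0,0.15],[0,0,0,0,0,0,0.15]]]}}

```text
time_s: 29.35
tool_pos: [0.5336, 0.0835, 0.0889]
tool_rot: [180.0, -0.0, 85.8]
force: [-0.7, -0.4, 0.2]
grip_width: 0.0494
```

```bash
python3 - <<'E'
from h import *
o=env.get_obs();print(o["tool_pos"],o["force"],o["grip_width"])
c=cam("wrist");s=cam("scene");a=c["frame"];b=cv2.resize(s["frame"][140:240,200:330],(500,384),interpolation=cv2.INTER_CUBIC)
cv2.imwrite("pics/w18.png",np.hstack([a[:,130:400],b]))
E
```

```text
[0.53359549 0.08348583 0.08886628] [-0.7013851  -0.40224297  0.21487939] 0.0493537216250063
```

View pics/w18.png

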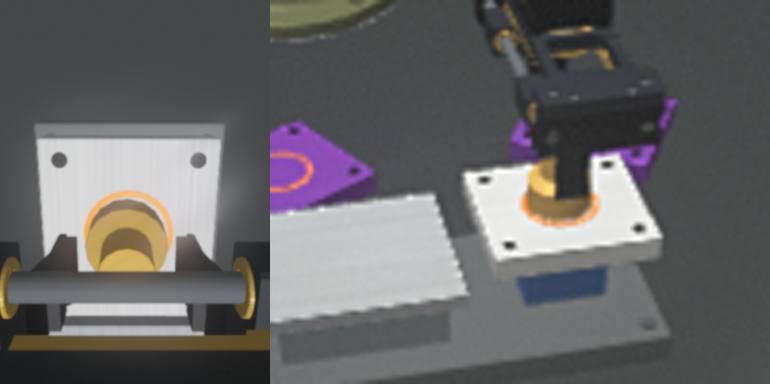

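Call:
{"api": "servo_tool", "payload": {"increments": [[[0,0,-0.01,0,0,0,0.15],[0,0,-0.025,0,0,0,0.15],[0,0,-0.05,0,0,0,0.15],[0,0,-0.08,0,0,0,0.15],[0,0,-0.11,0,0,0,0.15],[-0.03,0,-0.12,0,0,0,0.15],[-0.07,0,-0.12,0,0,0,0.15],[-0.11,0,-0.12,0,0,0,0.15],[-0.15,0,-0.12,0,0,0,0.15],[-0.19,0,-0.12,0,0,0,0.15],[-0.23,0,-0.12,0,0,0,0.15],[-0.27,0,-0.12,0,0,0,0.15],[-0.3,0,-0.12,0,0,0,0.15],[-0.3,0,-0.12,0,0,0,0.15],[-0.3,0,-0.12,0,0,0,0.15]]]}}

```text
time_s: 30.95
tool_pos: [0.5118, -0.2162, 0.2099]
tool_rot: [179.9, -0.0, 85.7]
force: [0.2, 0.1, -1.2]
grip_width: 0.0499
```

```bash
python3 - <<'E'
from h import *
import pickle
s=cam("scene");t=cam("top");pickle.dump((s,t),open("c19.pkl","wb"))
cv2.imwrite("pics/t19.png",t["frame"]);cv2.imwrite("pics/s19f.png",s["frame"])
b=cv2.resize(s["frame"][150:240,165:325],(640,360),interpolation=cv2.INTER_CUBIC);cv2.imwrite("pics/s19.png",b)
f=t["frame"].min(-1);m=np.zeros(f.shape,np.uint8);m[160:216,183:243]=(f>225)[160:216,183:243];k=rect(t,m,.088);print(k[:3])
f=s["frame"].min(-1);m=np.zeros(f.shape,np.uint8);m[178:215,248:304]=(f>205)[178:215,248:304];print(rect(s,m,.088)[:3])
# brass silhouettes vs expected
for n,c,bx in(("top",t,(195,240,170,205)),("scene",s,(255,300,165,205))):
    h=cv2.cvtColor(c["frame"],cv2.COLOR_BGR2HSV);m=np.zeros(h.shape[:2],np.uint8)
    m[bx[2]:bx[3],bx[0]:bx[1]]=((h[...,0]>16)&(h[...,0]<34)&(h[...,1]>90))[bx[2]:bx[3],bx[0]:bx[1]]
    m=cv2.morphologyEx(m,cv2.MORPH_OPEN,np.ones((4,4),np.uint8))
    kk=max(cv2.findContours(m,0,1)[0],key=cv2.contourArea);print(n,cv2.boundingRect(kk),proj(c,[.5366,.0842,.108]) if n=="top" else proj(c,[.5337,.0835,.108]))
c0=pickle.load(open("c0.pkl","rb"))
for n,a,b in(("scene",c0["scene"],s),("top",c0["top"],t)):
    d=cv2.absdiff(a["frame"],b["frame"]).max(-1)>40; cs=cv2.findContours(d.astype(np.uint8),0,1)[0];print(n,[cv2.boundingRect(q) for q in cs if cv2.contourArea(q)>25])
E
```

```text
(array([536.43499756,  84.10803223]), (108.35061645507812, 98.14128112792969), 85.71195220947266)
(array([535.52453613,  82.58241272]), (107.82987213134766, 97.77288818359375), 85.57804107666016)
top (204, 179, 22, 20) [[212.94798275 187.13776282]]
scene (268, 175, 16, 23) [[275.22874861 185.96464243]]
scene [(89, 224, 18, 24), (197, 189, 51, 34), (250, 173, 52, 39), (122, 131, 38, 33), (126, 93, 32, 21), (201, 83, 13, 7), (117, 78, 30, 7), (220, 58, 5, 38), (374, 31, 65, 48), (398, 0, 26, 32), (212, 0, 23, 58), (175, 0, 30, 69), (94, 0, 60, 91)]
top [(264, 176, 22, 22), (356, 170, 53, 69), (352, 168, 9, 54), (188, 166, 52, 46), (251, 165, 48, 16), (353, 113, 75, 47), (373, 107, 139, 277)]
```

View pics/t19.png

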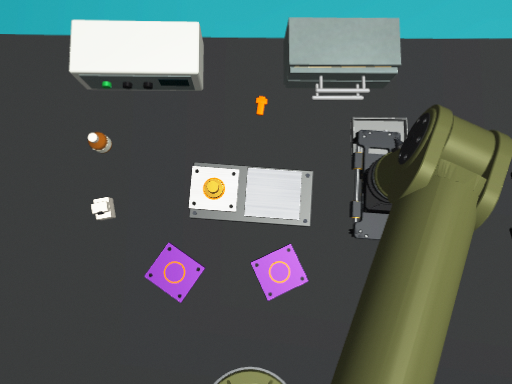

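View pics/s19.png

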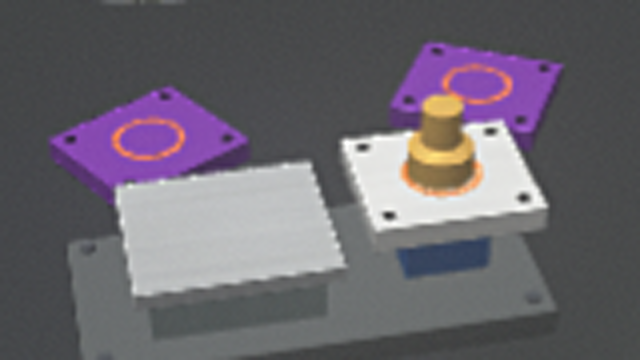

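The weight stands upright inside the ring, at about (213,187) in the top view. The plate hasn't moved since before it was placed, and the bystanders show no change from the first pictures. Handing in.

```bash
python3 -c "
from cell import env
print(env.get_obs()['time_s'],env.sign_off())"
```

```text
the job is handed in; nothing more can be done
31.05 None
```

The plate is balanced on the blue pedestal and the brass weight stands upright inside the orange ring. I handed the job in at about 31 s. `sign_off` gave no verdict.

**What I did:** I squared and centred the plate by pushing its side with both fingers, then slid it across from behind without lifting it. I picked up the weight by its grip, set it down until I felt light contact (about 9 N at most), let go and moved the arm clear.

**Last checks on the plate:** It is centred to about 1 mm along the stage. Across the stage it is off by about 1–2 mm; the views disagree slightly (wrist 0.7, top 1.1, scene 2.3 mm). It is square to within about 0.2°, the gap to the shelf is visible, and it did not move when the weight was set down.

**Last checks on the rest:** The scene camera's before/after comparison shows no change in the bystanders. In the last top view the arm hides part of the tray. I did not measure how well the weight is centred in the ring after letting go; I judged it by eye.

**What disagreed:** The finger tips are really about 24.5 mm behind the reported TCP. Because of this my first sideways push passed over the plate without moving it. I measured the offset by gently touching the bare table (17 N at most) and used it from then on.

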